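Make up two planting kits

ROBOT

A 6-joint arm with a two-finger parallel gripper is mounted at the origin on the work surface. World frame = base frame: x ahead of the robot, y to its left, z up, the work surface at z = 0. Lengths are in m, angles in rad, forces in N, time in s.
With the tool pointing down it reaches from about 0.225 to 0.875 m from the base axis. Payload 3.4 kg.
Tool frame: the origin (TCP) lies between the finger pads; the fingertips stand 25 mm ahead of it and the grasp point (between the pads) lies 6 mm ahead of it (manip.tips_ahead is the distance from the TCP to the fingertips, in m); z points along the fingers, x is the direction in which the jaws open and shut, and the axes are right-handed (so a half turn about z gives the same grasp; the last joint's range is limited). The gripper opens to 85 mm and grips with 20 to 120 N. Pads are 22 mm wide; open, the fingers measure 114 mm over their backs; the gripper's body (76 mm by 85 mm) begins 54 mm behind the grasp point. The pads swing forward as they close: fully open they stand 13 mm farther back than shut.
Start: joints at [1.016, 0.276, 1.505, -0, 1.361, -0.121], TCP at [0.242, 0.522, 0.256] pointing down, gripper open.
Joint ranges: [-2.89, 2.89], [-0.75, 2.08], [0.22, 2.7], [-1.18, 4.32], [0.11, 2.71], [-2.7, 2.7]. Speed limits (rad/s): [2.57, 2.57, 3.14, 3.14, 3.14, 3.14].

INTERFACE

Orientations are given as a unit quaternion [w, x, y, z].
In Python, from rig import manip gives the robot as it stands. The module is installed in compiled form; this text tells all that it offers.
- The arm moves only by the tool send_rows, never from a script. Its argument "plan" is a list of rows, each an object with "linear": the shift along the tool's x, y, z in m, a list of three; "delta_rot": the turn, a rotation vector about the tool's x, y, z in degrees, a list of three; "fingers": the finger opening in m, from 0 to 0.0854. A call has 1 to 12 rows; each row shifts and turns the pose as measured when the row begins, along the tool's axes as they then stand; what a row does not reach is not made up. A row lasts 1/12 s, in which the tool goes at most 41.7 mm and 7.16 degrees, less where a joint would pass 70% of its speed; a pose out of reach is approached as far as the arm can. A call with a gripper value outside its range is refused whole. The fingers move at their own pace and stop on an object; "force" is the grip in N (left out, the last holds). Time passes only in rows, so rows that do not move let the fingers close. It gives the time, the measured TCP pose, the force and the opening at its end, in the units of the state.
- manip.get_state(): the state, without advancing time (a new reading comes with each control period).
- manip.get_image(name): name is "side" or "top"; returns the picture (384x512x3 uint8, red, green, blue); there is no depth.
- manip.camera_info(name): a dict with "K" (3x3 intrinsics, pixels), "dist" ([k1, k2, p1, p2, k3] as OpenCV has them; the pictures are not rectified), "rvec" (rotation vector, rad) and "tvec" (3), from world to camera coordinates, as OpenCV has them. Camera axes: x right, y down, z forward; pixel columns grow to the right and rows downward; lengths in m; the calibration is good to about 2 mm. A picture is of the moment at which its call begins. camera_info takes no time and is no camera call.
- manip.sign_off(): hands the job in, once; it reports no verdict.
Trained networks look in the newest picture that a camera, given by its name, has taken for a name from the list of things; names that differ only in an ending like _2 or _b are one class to them, and where a whole thing is asked for, a point or a joint stands for the part that bears it (a point fixed in the world has none). Each returns a list of dicts, best first, with "p" (0 to 1); they miss things now and then, are a little off and sometimes report something else, mostly with a low value. They report only what shows in the picture. A call takes as long as a camera call. They do not tell look-alikes from the thing itself.
- manip.find_in(thing, camera): "extent" ([left, top, right, bottom] in pixels, round what is visible of it).
- manip.masks_of(thing, camera): "pixels" (384x512 bool, what is visible of it) and "extent" ([left, top, right, bottom] in pixels, round what is visible of it).
The state is a dict: "clock": time; "qpos": joint angles; "qd": joint speeds; "effort": joint torques, N m; "position": TCP position; "ee_rot": TCP orientation; "contact_force": force on the tool from outside, world axes, zero at the start; "moment": the same for the moment, N m; "width": finger opening in m.
Only numpy, scipy, OpenCV 4.12 (cv2) and the standard library are available. Lean on these libraries where they do the work, as an engineer would, in place of code of your own. Each camera call takes 0.05 s, during which the arm holds its last target. There are 200 camera calls.

TASK

Make up two planting kits in the seed-box tiers. In the yellow-rimmed tier, put the blue glazed saucer flat in the cork-lined bay with the terracotta pot standing upright in the saucer, and stand the seed tin, lid up, in the bare bay; in the blue-rimmed tier, stand the green plastic pot upright in the cork-lined bay and lay the dibber flat in the bare bay. Set each thing down rather than dropping it, let go of everything, and leave the trowel, hand rake and spray bottle where they are.

Things in the scene. Friction and masses are not known exactly. Their poses are not given: they have to be found in the camera images.
- saucer: small round blue glazed saucer, open side up, outside diameter 64 mm (60 mm at the very bottom), 18 mm high, wall 4 mm, inner floor 4 mm above its underside, inside diameter 56 mm; 60 g. Origin: centre of its underside; z up
- clay_pot: small round empty terracotta pot standing mouth up, 58 mm high; upright collar of 60 mm diameter from 38 mm above its underside to the rim, below it a taper from 51 mm down to 42 mm diameter at the foot; wall 4 mm; 120 g. Origin: centre of its underside; z up
- green_pot: small round empty green plastic pot standing mouth up, 64 mm high; upright collar of 58 mm diameter from 48 mm above its underside to the rim, below it a taper from 53 mm down to 42 mm diameter at the foot; wall 3 mm; 40 g. Origin: centre of its underside; z up
- seed_tin: round closed seed tin standing upright, 46 mm high: aluminium body 48 mm in diameter up to 34 mm, purple lid 50 mm in diameter above; 70 g. Origin: centre of its underside; z up
- dibber: dibber lying flat: square wooden handle 70 mm long (from x = -50 to +20 mm), 20 mm wide and high, then a steel tip 30 mm long (18 mm diameter, tapering to 6 mm) to x = +50 mm; 100 mm long in all, 50 g. Origin: on its axis at mid length, 10 mm above what it lies on; x along it to the tip, z up. Its yaw at the start is within 0.4 rad of pointing along world x
- yellow_tier: open black plastic seed-box tier with yellow rim, fixed, 150 (x) x 190 (y) x 33 mm high, walls 4 mm. Origin: centre of underside, on the bench; z up, x roughly away from the robot. A divider along x at y = 0 makes two bays of 142 (x) x 89 (y) mm: cork-lined (brown floor, 5 mm above bench) centred at x = 0, y = +46.5 mm; bare (black floor, 4 mm above bench) at x = 0, y = -46.5 mm
- blue_tier: open black plastic seed-box tier with blue rim, fixed, 150 (x) x 190 (y) x 33 mm high, walls 4 mm. Origin: centre of underside, on the bench; z up, x roughly away from the robot. A divider along x at y = 0 makes two bays of 142 (x) x 89 (y) mm: cork-lined (brown floor, 5 mm above bench) centred at x = 0, y = -46.5 mm; bare (black floor, 4 mm above bench) at x = 0, y = +46.5 mm
- trowel: green plastic hand trowel lying on the bench, 300 mm long, blade 79 mm wide, up to 24 mm high; bystander. Origin: on its underside near where blade and handle join; x along it to the blade tip
- tined_rake: aluminium three-tined hand rake with a black grip, lying on the bench, 290 mm long, 84 mm wide, 24 mm high; bystander. Origin: on its underside, about mid length; x along it to the tines
- spray_bottle: empty whitish clear spray bottle with a red spray head, standing, 76 mm in diameter, 212 mm high; bystander. Origin: centre of its underside; z up
Things that resemble listed ones, but are neither listed nor needed, are in the scene too. Of the things shaped like the seed_tin, the aluminium one is meant.

How it is judged:
By the outcome, as a careful person would: the job done as asked, in the order asked, and still so for the second after the job is handed in, with the robot touching nothing.
It also fails if it takes over 109 s, if anything falls off the work surface, if the arm or the gripper's body presses on something with over 40 N, if the wrist force passes 120 N, or if a joint passes its speed limit or range.

## Working session

There is one attempt and no reset: what is moved stays moved. The work goes in short steps, Python scripts to look and compute and a tool call to move; the robot and the scene stay as the last step left them, time stands still between calls to the robot, and variables do not carry over. Pictures are saved under pics/ and viewed, about 12 in all and at most 16, crops included, and the job is handed in when it is done.

Besides the shell and the picture viewer there is one more tool, called by a JSON object that holds its "name" and its "arguments", one argument or row to a line. send_rows: Moves the arm, as the interface text tells. Its arguments: {"type":"object","properties":{"plan":{"type":"array","items":{"type":"object","properties":{"linear":{"type":"array","items":{"type":"number"}},"delta_rot":{"type":"array","items":{"type":"number"}},"fingers":{"type":"number"}}}},"force":{"type":"number"}},"required":["plan"]}

```bash
mkdir -p pics; python3 - <<'E'
from rig import manip
import cv2,numpy as np
for c in("top","side"):
    im=manip.get_image(c); cv2.imwrite(f"pics/{c}0.png",im[:,:,::-1])
    i=manip.camera_info(c); print(c,np.round(i["K"],1).tolist(),np.round(i["dist"],3),np.round(i["rvec"],3),np.round(i["tvec"],3), (-cv2.Rodrigues(np.array(i["rvec"],float))[0].T@np.array(i["tvec"],float).reshape(3)).round(3))
    for t in "saucer clay_pot green_pot seed_tin dibber yellow_tier blue_tier trowel tined_rake spray_bottle".split():
        print(t,[(np.round(d["extent"]).astype(int).tolist(),round(float(d["p"]),2)) for d in manip.find_in(t,c)][:4])
s=manip.get_state(); print({k:np.round(v,3).tolist() for k,v in s.items()})
E
```

```text
top [[455.9, 0.0, 255.9], [0.0, 455.9, 192.6], [0.0, 0.0, 1.0]] [-0.108  0.     0.     0.     0.   ] [ 2.073 -2.107  0.256] [-0.009  0.499  1.311] [ 0.166 -0.017  1.393]
saucer [([288, 213, 310, 233], 0.6)]
clay_pot [([199, 211, 217, 228], 0.89)]
green_pot [([246, 206, 261, 226], 0.81), ([175, 130, 242, 190], 0.31)]
seed_tin [([339, 210, 362, 229], 0.68), ([368, 236, 387, 252], 0.67), ([337, 241, 354, 258], 0.53)]
dibber [([147, 220, 161, 246], 0.76), ([272, 126, 341, 187], 0.47), ([287, 212, 309, 232], 0.31)]
yellow_tier [([176, 130, 240, 190], 0.62), ([146, 218, 162, 247], 0.52)]
blue_tier [([271, 124, 341, 188], 0.84)]
trowel [([70, 167, 104, 262], 0.64), ([146, 222, 162, 249], 0.32)]
tined_rake [([380, 136, 402, 207], 0.65)]
spray_bottle [([406, 220, 460, 248], 0.74)]
side [[387.1, 0.0, 254.8], [0.0, 387.1, 192.0], [0.0, 0.0, 1.0]] [0.028 0.    0.    0.    0.   ] [ 2.417 -0.128  0.044] [-0.473  0.056  1.351] [ 0.385 -0.896  1.05 ]
saucer [([230, 220, 250, 238], 0.6)]
clay_pot [([226, 154, 247, 176], 0.78)]
green_pot [([236, 184, 253, 206], 0.86)]
seed_tin [([207, 257, 223, 280], 0.83), ([212, 290, 228, 308], 0.68), ([236, 260, 252, 278], 0.58)]
dibber [([212, 136, 234, 146], 0.56)]
yellow_tier [([269, 144, 313, 186], 0.84)]
blue_tier [([275, 202, 343, 263], 0.92)]
trowel [([208, 99, 272, 112], 0.75)]
tined_rake [([262, 296, 364, 325], 0.65)]
spray_bottle [([204, 300, 246, 356], 0.66)]
{'clock': 1.1, 'qpos': [1.016, 0.276, 1.505, 0.0, 1.361, -0.121], 'qd': [0.001, -0.001, 0.001, 0.002, -0.0, 0.0], 'effort': [0.0, -41.666, -24.611, -0.0, 0.0, -0.0], 'position': [0.242, 0.522, 0.256], 'ee_rot': [-0.0, 0.843, 0.538, 0.0], 'contact_force': [-0.842, 0.94, 0.315], 'moment': [-0.004, -0.018, -0.036], 'width': 0.085}
```

```bash
python3 - <<'E'
import cv2
a=cv2.imread("pics/top0.png"); cv2.imwrite("pics/t1.png",cv2.resize(a[110:275,60:470],None,fx=1.95,fy=1.95,interpolation=2))
b=cv2.imread("pics/side0.png"); cv2.imwrite("pics/s1.png",cv2.resize(b[85:365,180:400],None,fx=2.1,fy=2.1,interpolation=2))
E
```

```text
(no output)
```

View pics/t1.png

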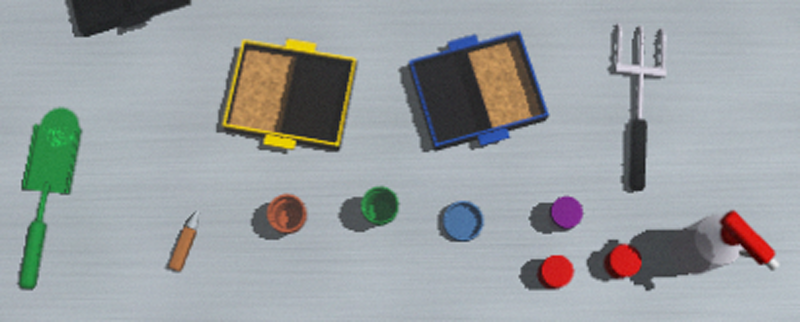

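View pics/s1.png

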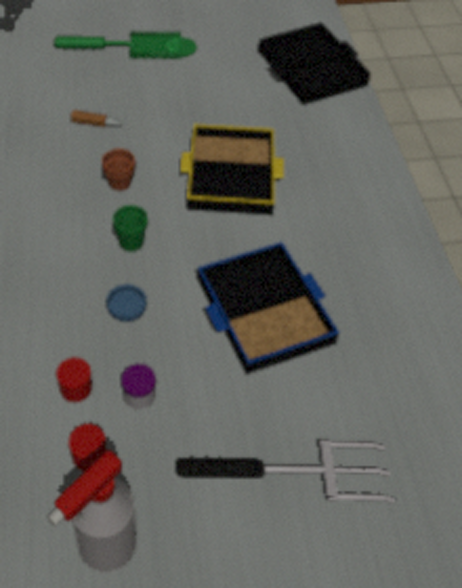

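```bash
cat > h.py <<'E'
from rig import manip
import cv2,numpy as np
from scipy.optimize import least_squares
CI={c:{k:np.array(v,float) for k,v in manip.camera_info(c).items() if k in("K","dist","rvec","tvec")} for c in("top","side")}
def proj(P,c):
    i=CI[c]; return cv2.projectPoints(np.asarray(P,float).reshape(-1,1,3),i["rvec"],i["tvec"],i["K"],i["dist"])[0].reshape(-1,2)
def back(uv,z,c):
    i=CI[c]; n=cv2.undistortPoints(np.asarray(uv,float).reshape(-1,1,2),i["K"],i["dist"]).reshape(-1,2)
    R=cv2.Rodrigues(i["rvec"])[0]; o=-R.T@i["tvec"].reshape(3); d=np.c_[n,np.ones(len(n))]@R
    return (o+d*((z-o[2])/d[:,2])[:,None])[:,:2]
def ring(r,z): a=np.linspace(0,2*np.pi,48,endpoint=False); return np.c_[r*np.cos(a),r*np.sin(a),0*a+z]
PROF={"saucer":[(.030,0),(.032,.018)],"clay_pot":[(.021,0),(.0255,.038),(.030,.038),(.030,.058)],
 "green_pot":[(.021,0),(.0265,.048),(.029,.048),(.029,.064)],"seed_tin":[(.025,.034),(.025,.046)]}
HSV={"saucer":((98,70,40),(125,255,255)),"clay_pot":((3,70,50),(16,255,255)),"green_pot":((50,80,20),(85,255,255)),
 "seed_tin":((130,80,40),(160,255,255)),"yellow_tier":((22,120,80),(35,255,255)),"blue_tier":((105,120,40),(125,255,255))}
def cmask(im,t,box,m=4):
    h=cv2.cvtColor(im,cv2.COLOR_RGB2HSV); k=cv2.inRange(h,*[np.array(v) for v in HSV[t]])>0
    o=np.zeros_like(k); l,u,r,b=[int(v) for v in box]; o[u-m:b+m,l-m:r+m]=1; return k&o
def cen(t,p,z0,c):
    P=np.vstack([ring(r,z) for r,z in PROF[t]])+[p[0],p[1],z0]
    q=cv2.convexHull((proj(P,c)).astype(np.float32)).reshape(-1,2); 
    M=cv2.moments(q); return np.array([M["m10"],M["m01"]])/M["m00"],M["m00"]
def fit(t,obs,z0=0.):
    "obs {cam:mask}"; o={}
    for c,k in obs.items():
        v,u=np.nonzero(k); o[c]=(np.array([u.mean(),v.mean()]),len(u))
    f=lambda p:np.concatenate([cen(t,p,z0,c)[0]-o[c][0] for c in o])
    c0=list(o)[0]; r=least_squares(f,back(o[c0][0],z0+.03,c0)[0])
    return r.x,r.fun,{c:(o[c][1],round(cen(t,r.x,z0,c)[1])) for c in o}
E
cat > m.py <<'E'
from h import *
im={c:cv2.imread(f"pics/{c}0.png")[:,:,::-1].copy() for c in CI}
B={"saucer":([288,213,310,233],[230,220,250,238]),"clay_pot":([199,211,217,228],[226,154,247,176]),"green_pot":([246,206,261,226],[236,184,253,206]),"seed_tin":([339,210,362,229],[236,260,252,278]),
"yellow_tier":([176,130,240,190],[269,144,313,186]),"blue_tier":([271,124,341,188],[275,202,343,263])}
for t in PROF:
    for cs in (["top","side"],["top"],["side"]):
        x,r,n=fit(t,{c:cmask(im[c],t,B[t][c!="top"]) for c in cs}); print(t,cs,x.round(4),r.round(1),n)
for t in("yellow_tier","blue_tier"):
    for cs in (["top","side"],["top"],["side"]):
        Q=np.vstack([back(np.argwhere(cmask(im[c],t,B[t][c!="top"],8))[:,::-1],.033,c) for c in cs])
        def f(p):
            d=Q-p[:2]; ca,s=np.cos(p[2]),np.sin(p[2]); q=np.abs(np.c_[d[:,0]*ca+d[:,1]*s,-d[:,0]*s+d[:,1]*ca])-[.073,.093]
            return np.where((q>0).all(1),np.hypot(*q.T),np.max(q,1))
        rs=[least_squares(f,[*Q.mean(0),a],loss="soft_l1",f_scale=.002) for a in(-.3,0,.3)]; r=min(rs,key=lambda r:r.cost)
        print(t,cs,r.x.round(4),len(Q),"med res",np.median(abs(r.fun)).round(4),r.cost)
# dibber
for c,b in(("top",[147,220,161,246]),("side",[212,136,234,146])):
    k=[d for d in manip.masks_of("dibber",c)][0]; print(c,np.round(k["extent"]),k["p"])
    P=back(np.argwhere(k["pixels"])[:,::-1],.010,c); m=P.mean(0); w,V=np.linalg.eigh(np.cov((P-m).T)); v=V[:,1]*np.sign(V[0,1]); s=(P-m)@v
    print("dib mean",m.round(4),"yaw",np.arctan2(v[1],v[0]).round(3),"ext",s.min().round(4),s.max().round(4),"mid",(m+v*(s.min()+s.max())/2).round(4))
for n,p in dict(tcp=(.242,.522,.256),base=(0,0,0)).items(): print(n,proj([p],"top"),proj([p],"side"))
print("bottle",back([[395,250]],0,"top"),back([[228,350]],0,"side"))
E
python3 m.py
```

```text
saucer ['top', 'side'] [ 0.4117 -0.1416] [-0.   0.2  0.3  0.1] {'top': (344, 341), 'side': (248, 286)}
saucer ['top'] [ 0.4124 -0.1417] [-0. -0.] {'top': (344, 341)}
saucer ['side'] [ 0.4109 -0.1413] [0. 0.] {'side': (248, 286)}
clay_pot ['top', 'side'] [0.4214 0.133 ] [-0.1  0.3  0.4  0.1] {'top': (315, 335), 'side': (245, 271)}
clay_pot ['top'] [0.4223 0.1327] [ 0. -0.] {'top': (315, 335)}
clay_pot ['side'] [0.42   0.1337] [0. 0.] {'side': (245, 271)}
green_pot ['top', 'side'] [ 0.43   -0.0098] [-0.1  0.3  0.3  0.2] {'top': (282, 311), 'side': (268, 308)}
green_pot ['top'] [ 0.4308 -0.0102] [ 0. -0.] {'top': (282, 311)}
green_pot ['side'] [ 0.4291 -0.009 ] [-0. -0.] {'side': (268, 308)}
seed_tin ['top', 'side'] [ 0.4176 -0.3003] [-0.3  0.3  0.3  0.2] {'top': (215, 226), 'side': (199, 230)}
seed_tin ['top'] [ 0.4185 -0.3011] [-0. -0.] {'top': (215, 226)}
seed_tin ['side'] [ 0.4167 -0.2994] [ 0. -0.] {'side': (199, 230)}
yellow_tier ['top', 'side'] [ 0.6236  0.1311 -0.1918] 894 med res 0.0025 0.005331477159321164
yellow_tier ['top'] [ 0.624   0.1314 -0.1919] 589 med res 0.0023 0.003474983571913091
yellow_tier ['side'] [ 0.6228  0.1303 -0.1906] 305 med res 0.0026 0.0018101410702229565
blue_tier ['top', 'side'] [ 0.6251 -0.1745  0.2527] 871 med res 0.0024 0.0053855567201474275
blue_tier ['top'] [ 0.6259 -0.1735  0.2544] 466 med res 0.0019 0.002820740670818075
blue_tier ['side'] [ 0.6241 -0.1757  0.2519] 405 med res 0.002 0.0023832028556990173
top [144. 219. 163. 248.] 0.5
dib mean [0.3837 0.2985] yaw -0.352 ext -0.0438 0.0514 mid [0.3873 0.2972]
side [214. 135. 233. 143.] 0.54
dib mean [0.3763 0.3054] yaw -0.38 ext -0.0384 0.0456 mid [0.3796 0.304 ]
tcp [[ 44.40603568 275.79236239]] [[181.16187485  58.27086653]]
base [[252.87556753 363.36647766]] [[118.80540903 208.02960716]]
bottle [[ 0.32435625 -0.44338689]] [[ 0.34939992 -0.52374797]]
```

```bash
cat >> h.py <<'E'
from scipy.spatial.transform import Rotation as Ro
def go(x,y,z,a):
    "tool-frame shift (mm) and turn (deg) to the tool-down pose with jaw axis at world angle a"
    s=manip.get_state(); w,i,j,k=s["ee_rot"]; R=Ro.from_quat([i,j,k,w]); T=Ro.from_matrix(np.array([[np.cos(a),np.sin(a),0],[np.sin(a),-np.cos(a),0],[0,0,-1]]).T if 0 else np.c_[[np.cos(a),np.sin(a),0],[np.sin(a),-np.cos(a),0],[0,0,-1]])
    d=np.array([x,y,z])-s["position"]
    print("t",round(s["clock"],2),"pos",np.round(s["position"],4),"w",round(s["width"],4),"F",np.round(s["contact_force"],1),"q",np.round(s["qpos"],2))
    print("shift now mm",(1e3*R.inv().apply(d)).round(1),"at target orient mm",(1e3*T.inv().apply(d)).round(1),"turn deg",np.degrees((R.inv()*T).as_rotvec()).round(2))
E
python3 - <<'E'
from h import *
go(.4117,-.1416,.15,-.19); print(manip.tips_ahead)
for t,z in(((345,249),.046),((377,244),.046)): print(back([t],z,"top"))
im={c:cv2.imread(f"pics/{c}0.png")[:,:,::-1].copy() for c in CI}
for c,b in(("top",[147,220,161,246]),("side",[212,136,234,146])):
    k=cmask(im[c],"clay_pot",b); P=back(np.argwhere(k)[:,::-1],.015,c); m=P.mean(0); w,V=np.linalg.eigh(np.cov((P-m).T)); v=V[:,1]*np.sign(V[0,1]); s=(P-m)@v
    print(c,"handle mean",m.round(4),"yaw",np.arctan2(v[1],v[0]).round(3),(s.max()-s.min()).round(3),"origin",(m+.015*v).round(4))
E
```

```text
t 1.2 pos [0.2417 0.5217 0.2563] w 0.0857 F [ 0.3 -0.5  0.5] q [ 1.02  0.28  1.5  -0.    1.36 -0.12]
shift now mm [-530.5  433.1  106.3] at target orient mm [292.2 619.3 106.3] turn deg [-0.000e+00 -1.000e-02  7.603e+01]
0.025
[[ 0.32560882 -0.27879012]]
[[ 0.33838817 -0.37606842]]
top handle mean [0.3749 0.3004] yaw -0.339 0.069 origin [0.389  0.2954]
side handle mean [0.3726 0.2976] yaw -0.413 0.071 origin [0.3863 0.2916]
```

{"name": "send_rows", "arguments": {
  "plan": [
    {"linear":[0,0,0.005],"delta_rot":[0,0,7],"fingers":0.085},
    {"linear":[0,0,0.005],"delta_rot":[0,0,7],"fingers":0.085},
    {"linear":[0,0,0.005],"delta_rot":[0,0,7],"fingers":0.085},
    {"linear":[0,0,0.005],"delta_rot":[0,0,7],"fingers":0.085},
    {"linear":[0,0,0.005],"delta_rot":[0,0,7],"fingers":0.085},
    {"linear":[0,0,0.005],"delta_rot":[0,0,7],"fingers":0.085},
    {"linear":[0,0,0.005],"delta_rot":[0,0,7],"fingers":0.085},
    {"linear":[0,0,0.005],"delta_rot":[0,0,7],"fingers":0.085},
    {"linear":[0,0,0.005],"delta_rot":[0,0,7],"fingers":0.085},
    {"linear":[0,0,0.005],"delta_rot":[0,0,7],"fingers":0.085},
    {"linear":[0,0,0.005],"delta_rot":[0,0,6],"fingers":0.085}
  ],
  "force": 30
}}

```text
clock: 2.12
position: [0.2424, 0.5229, 0.2007]
ee_rot: [-0.002, 0.994, -0.113, 0.001]
contact_force: [-0.4, -0.1, -0.5]
width: 0.0852
```

```bash
python3 -c "
from h import *
go(.4117,-.1416,.15,-.19)"
```

```text
t 2.12 pos [0.2424 0.5229 0.2007] w 0.0852 F [-0.4 -0.1 -0.5] q [1.02 0.31 1.6  0.   1.23 1.24]
shift now mm [313.9 609.8  48.6] at target orient mm [291.8 620.6  50.7] turn deg [-0.23 -0.08 -2.07]
```

{"name": "send_rows", "arguments": {
  "plan": [
    {"linear":[0,0,0],"delta_rot":[0.2,0,-2],"fingers":0.085},
    {"linear":[0.017,0.036,0],"delta_rot":[0,0,0],"fingers":0.085},
    {"linear":[0.017,0.036,0],"delta_rot":[0,0,0],"fingers":0.085},
    {"linear":[0.017,0.036,0],"delta_rot":[0,0,0],"fingers":0.085},
    {"linear":[0.017,0.036,0],"delta_rot":[0,0,0],"fingers":0.085},
    {"linear":[0.017,0.036,0],"delta_rot":[0,0,0],"fingers":0.085},
    {"linear":[0.017,0.036,0],"delta_rot":[0,0,0],"fingers":0.085},
    {"linear":[0.017,0.036,0],"delta_rot":[0,0,0],"fingers":0.085},
    {"linear":[0.017,0.036,0],"delta_rot":[0,0,0],"fingers":0.085},
    {"linear":[0.017,0.036,0],"delta_rot":[0,0,0],"fingers":0.085},
    {"linear":[0.017,0.036,0],"delta_rot":[0,0,0],"fingers":0.085},
    {"linear":[0.017,0.036,0],"delta_rot":[0,0,0],"fingers":0.085}
  ]
}}

```text
clock: 3.12
position: [0.3539, 0.0908, 0.1954]
ee_rot: [-0.007, 0.996, -0.088, 0.005]
contact_force: [1.6, -0.3, -0.0]
width: 0.0852
```

```bash
python3 -c "
from h import *
go(.4117,-.1416,.10,-.19)"
```

```text
t 3.12 pos [0.3539 0.0908 0.1954] w 0.0852 F [ 1.6 -0.3 -0. ] q [ 0.05 -0.    2.01  0.01  1.13  0.22]
shift now mm [ 97. 220.  93.] at target orient mm [100.6 217.3  95.4] turn deg [-0.85 -0.45  0.76]
```

{"name": "send_rows", "arguments": {
  "plan": [
    {"linear":[0.0125,0.027,0.012],"delta_rot":[-0.4,-0.2,0.4],"fingers":0.085},
    {"linear":[0.0125,0.027,0.012],"delta_rot":[-0.4,-0.2,0.4],"fingers":0.085},
    {"linear":[0.0125,0.027,0.012],"delta_rot":[0,0,0],"fingers":0.085},
    {"linear":[0.0125,0.027,0.012],"delta_rot":[0,0,0],"fingers":0.085},
    {"linear":[0.0125,0.027,0.012],"delta_rot":[0,0,0],"fingers":0.085},
    {"linear":[0.0125,0.027,0.012],"delta_rot":[0,0,0],"fingers":0.085},
    {"linear":[0.0125,0.027,0.012],"delta_rot":[0,0,0],"fingers":0.085},
    {"linear":[0.0125,0.027,0.012],"delta_rot":[0,0,0],"fingers":0.085},
    {"linear":[0,0,0],"delta_rot":[0,0,0],"fingers":0.085},
    {"linear":[0,0,0],"delta_rot":[0,0,0],"fingers":0.085}
  ]
}}

```text
clock: 3.95
position: [0.4188, -0.162, 0.0999]
ee_rot: [0.002, 0.995, -0.102, 0.009]
contact_force: [-0.1, -0.2, 0.1]
width: 0.0849
```

```bash
python3 -c "
from h import *
go(.4117,-.1416,.028,-.19)"
```

```text
t 3.95 pos [ 0.4188 -0.162   0.0999] w 0.0849 F [-0.1 -0.2  0.1] q [-0.53  0.23  2.01  0.01  0.88 -0.33]
shift now mm [-12.4 -18.6  71.6] at target orient mm [-10.8 -18.7  71.9] turn deg [ 0.08 -1.08 -0.81]
```

{"name": "send_rows", "arguments": {
  "plan": [
    {"linear":[-0.006,-0.01,0],"delta_rot":[0,-0.5,-0.4],"fingers":0.085},
    {"linear":[-0.006,-0.009,0],"delta_rot":[0,-0.5,-0.4],"fingers":0.085},
    {"linear":[0,0,0],"delta_rot":[0,0,0],"fingers":0.085},
    {"linear":[0,0,0.01],"delta_rot":[0,0,0],"fingers":0.085},
    {"linear":[0,0,0.01],"delta_rot":[0,0,0],"fingers":0.085},
    {"linear":[0,0,0.01],"delta_rot":[0,0,0],"fingers":0.085},
    {"linear":[0,0,0.01],"delta_rot":[0,0,0],"fingers":0.085},
    {"linear":[0,0,0.01],"delta_rot":[0,0,0],"fingers":0.085},
    {"linear":[0,0,0.005],"delta_rot":[0,0,0],"fingers":0.085},
    {"linear":[0,0,0],"delta_rot":[0,0,0],"fingers":0.085}
  ]
}}

```text
clock: 4.78
position: [0.4083, -0.1269, 0.0477]
ee_rot: [0.001, 0.996, -0.086, 0.002]
contact_force: [-0.5, 0.3, -0.2]
width: 0.0851
```

```bash
python3 -c "
from h import *
go(.4117,-.1416,.028,-.19)"
```

```text
t 4.78 pos [ 0.4083 -0.1269  0.0477] w 0.0851 F [-0.5  0.3 -0.2] q [-0.46  0.29  2.11 -0.    0.73 -0.29]
shift now mm [ 5.8 13.8 19.8] at target orient mm [ 6.1 13.7 19.7] turn deg [ 0.08 -0.26  1.04]
```

{"name": "send_rows", "arguments": {
  "plan": [
    {"linear":[0.006,0.0138,0.006],"delta_rot":[0,0,1],"fingers":0.085}
  ]
}}

```text
clock: 4.87
position: [0.4107, -0.1391, 0.0424]
ee_rot: [0.0, 0.996, -0.093, 0.002]
contact_force: [-0.6, 0.4, -0.6]
width: 0.0848
```

{"name": "send_rows", "arguments": {
  "plan": [
    {"linear":[0,0,0],"delta_rot":[0,0,0],"fingers":0.085}
  ]
}}

```text
clock: 4.95
position: [0.4124, -0.1407, 0.0425]
ee_rot: [0.001, 0.996, -0.093, 0.003]
contact_force: [1.3, 0.0, -0.7]
width: 0.0846
```

{"name": "send_rows", "arguments": {
  "plan": [
    {"linear":[0,0,0],"delta_rot":[0,0,0],"fingers":0.085}
  ]
}}

```text
clock: 5.03
position: [0.4125, -0.1408, 0.0428]
ee_rot: [0.001, 0.996, -0.093, 0.003]
contact_force: [-0.3, -0.6, -0.4]
width: 0.0848
```

```bash
python3 -c "
from h import *
print(manip.get_state()['qd'])
go(.4117,-.1416,.028,-.19)"
```

```text
[-0.01074606  0.00904292 -0.02728829 -0.01317098 -0.0230723  -0.00208   ]
t 5.03 pos [ 0.4125 -0.1408  0.0428] w 0.0848 F [-0.3 -0.6 -0.4] q [-0.49  0.31  2.1   0.    0.72 -0.3 ]
shift now mm [-0.7  0.9 14.8] at target orient mm [-0.6  0.9 14.8] turn deg [ 0.11 -0.36  0.19]
```

{"name": "send_rows", "arguments": {
  "plan": [
    {"linear":[-0.0006,0.0009,0.008],"delta_rot":[0,-0.3,0.2],"fingers":0.085},
    {"linear":[0,0,0.006],"delta_rot":[0,0,0],"fingers":0.085},
    {"linear":[0,0,0],"delta_rot":[0,0,0],"fingers":0.085}
  ]
}}

```text
clock: 5.28
position: [0.4128, -0.1425, 0.0287]
ee_rot: [0.002, 0.995, -0.096, 0.002]
contact_force: [-0.3, 0.2, 0.1]
width: 0.0852
```

```bash
python3 - <<'E'
from h import *
go(.4117,-.1416,.028,-.19)
im=manip.get_image("side"); u,v=proj([[.4117,-.1416,.01]],"side")[0].astype(int)
b=manip.get_image("top"); p,q=proj([[.4117,-.1416,.01]],"top")[0].astype(int)
f=lambda i,u,v:cv2.resize(i[v-35:v+25,u-33:u+33],None,fx=6,fy=6,interpolation=2)
cv2.imwrite("pics/a1.png",np.hstack([f(im,u,v),f(b,p,q)])[:,:,::-1])
E
```

```text
t 5.28 pos [ 0.4128 -0.1425  0.0287] w 0.0852 F [-0.3  0.2  0.1] q [-0.49  0.34  2.11 -0.    0.69 -0.3 ]
shift now mm [-1.3 -0.7  0.7] at target orient mm [-1.3 -0.7  0.7] turn deg [ 0.16 -0.21 -0.07]
```

View pics/a1.png

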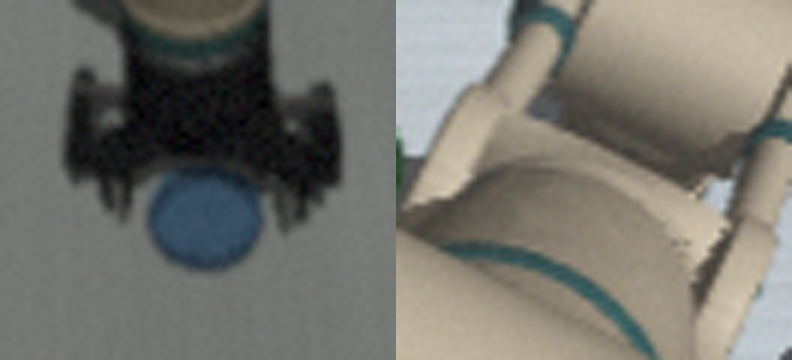

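{"name": "send_rows", "arguments": {
  "plan": [
    {"linear":[-0.0013,-0.0007,0],"delta_rot":[0,0,0],"fingers":0.071},
    {"linear":[0,0,0],"delta_rot":[0,0,0],"fingers":0.071},
    {"linear":[0,0,0.003],"delta_rot":[0,0,0],"fingers":0.071},
    {"linear":[0,0,0.003],"delta_rot":[0,0,0],"fingers":0.071},
    {"linear":[0,0,0],"delta_rot":[0,0,0],"fingers":0.071}
  ]
}}

```text
clock: 5.8
position: [0.4118, -0.1415, 0.0231]
ee_rot: [0.002, 0.995, -0.095, 0.002]
contact_force: [-0.0, 0.6, 0.5]
width: 0.0709
```

{"name": "send_rows", "arguments": {
  "plan": [
    {"linear":[0,0,0],"delta_rot":[0,0,0],"fingers":0.055},
    {"linear":[0,0,0],"delta_rot":[0,0,0],"fingers":0.055},
    {"linear":[0,0,0],"delta_rot":[0,0,0],"fingers":0.055},
    {"linear":[0,0,0],"delta_rot":[0,0,0],"fingers":0.055},
    {"linear":[0,0,0],"delta_rot":[0,0,0],"fingers":0.055}
  ],
  "force": 30
}}

```text
clock: 6.22
position: [0.4118, -0.1414, 0.0234]
ee_rot: [0.002, 0.995, -0.095, 0.002]
contact_force: [-0.8, 0.0, 0.7]
width: 0.0621
```

{"name": "send_rows", "arguments": {
  "plan": [
    {"linear":[0,0,-0.003],"delta_rot":[0,0,0],"fingers":0.055},
    {"linear":[0,0,-0.008],"delta_rot":[0,0,0],"fingers":0.055},
    {"linear":[0,0,-0.014],"delta_rot":[0,0,0],"fingers":0.055},
    {"linear":[0,0,-0.018],"delta_rot":[0,0,0],"fingers":0.055},
    {"linear":[0,0,-0.018],"delta_rot":[0,0,0],"fingers":0.055},
    {"linear":[0,0,-0.014],"delta_rot":[0,0,0],"fingers":0.055},
    {"linear":[0,0,-0.008],"delta_rot":[0,0,0],"fingers":0.055},
    {"linear":[0,0,0],"delta_rot":[0,0,0],"fingers":0.055}
  ]
}}

```text
clock: 6.88
position: [0.4105, -0.1406, 0.1124]
ee_rot: [0.001, 0.995, -0.095, 0.001]
contact_force: [0.9, 0.7, -0.3]
width: 0.0624
```

```bash
python3 -c "
from h import *
go(.6325,.1767,.11,-.19)"
```

```text
t 6.88 pos [ 0.4105 -0.1406  0.1124] w 0.0624 F [ 0.9  0.7 -0.3] q [-0.49  0.2   2.01 -0.    0.92 -0.3 ]
shift now mm [ 157.8 -353.6    2. ] at target orient mm [ 158.  -353.5    2.4] turn deg [ 0.14 -0.15 -0.05]
```

{"name": "send_rows", "arguments": {
  "plan": [
    {"linear":[0.006,-0.014,0],"delta_rot":[0,0,0],"fingers":0.055},
    {"linear":[0.011,-0.024,0],"delta_rot":[0,0,0],"fingers":0.055},
    {"linear":[0.014,-0.032,0],"delta_rot":[0,0,0],"fingers":0.055},
    {"linear":[0.014,-0.032,0],"delta_rot":[0,0,0],"fingers":0.055},
    {"linear":[0.014,-0.032,0],"delta_rot":[0,0,0],"fingers":0.055},
    {"linear":[0.014,-0.032,0],"delta_rot":[0,0,0],"fingers":0.055},
    {"linear":[0.014,-0.032,0],"delta_rot":[0,0,0],"fingers":0.055},
    {"linear":[0.014,-0.032,0],"delta_rot":[0,0,0],"fingers":0.055},
    {"linear":[0.014,-0.032,0],"delta_rot":[0,0,0],"fingers":0.055},
    {"linear":[0.012,-0.026,0],"delta_rot":[0,0,0],"fingers":0.055},
    {"linear":[0.008,-0.018,0],"delta_rot":[0,0,0],"fingers":0.055},
    {"linear":[0.004,-0.008,0],"delta_rot":[0,0,0],"fingers":0.055}
  ]
}}

```text
clock: 7.88
position: [0.6124, 0.1532, 0.1094]
ee_rot: [0.003, 0.995, -0.098, 0.0]
contact_force: [-0.0, -0.5, -0.6]
width: 0.062
```

```bash
python3 -c "
from h import *
go(.6325,.1767,.029,-.19)"
```

```text
t 7.88 pos [0.6124 0.1532 0.1094] w 0.062 F [-0.  -0.5 -0.6] q [ 0.14  0.47  1.59 -0.01  1.09  0.34]
shift now mm [ 15.  -27.4  80.3] at target orient mm [ 15.3 -26.9  80.4] turn deg [ 0.3  -0.04 -0.38]
```

{"name": "send_rows", "arguments": {
  "plan": [
    {"linear":[0.008,-0.014,0.005],"delta_rot":[0,0,0],"fingers":0.055},
    {"linear":[0.006,-0.012,0.01],"delta_rot":[0,0,0],"fingers":0.055},
    {"linear":[0,0,0.014],"delta_rot":[0,0,0],"fingers":0.055},
    {"linear":[0,0,0.008],"delta_rot":[0,0,0],"fingers":0.055},
    {"linear":[0,0,0],"delta_rot":[0,0,0],"fingers":0.055}
  ]
}}

```text
clock: 8.3
position: [0.6314, 0.1776, 0.068]
ee_rot: [0.004, 0.995, -0.097, -0.002]
contact_force: [-0.3, -0.1, -0.4]
width: 0.0622
```

```bash
python3 - <<'E'
from h import *
go(.6325,.1767,.029,-.19)
im=manip.get_image("side"); u,v=proj([[.6236,.131,.02]],"side")[0].astype(int)
b=manip.get_image("top"); p,q=proj([[.6236,.131,.02]],"top")[0].astype(int)
f=lambda i,u,v:cv2.resize(i[v-40:v+40,u-45:u+45],None,fx=4.4,fy=4.4,interpolation=2)
cv2.imwrite("pics/a2.png",np.hstack([f(im,u,v),f(b,p,q)])[:,:,::-1])
E
```

```text
t 8.3 pos [0.6314 0.1776 0.068 ] w 0.0622 F [-0.3 -0.1 -0.4] q [ 0.17  0.54  1.57 -0.01  1.03  0.37]
shift now mm [ 1.4  0.4 39. ] at target orient mm [ 1.3  0.7 39. ] turn deg [ 0.43  0.14 -0.24]
```

View pics/a2.png

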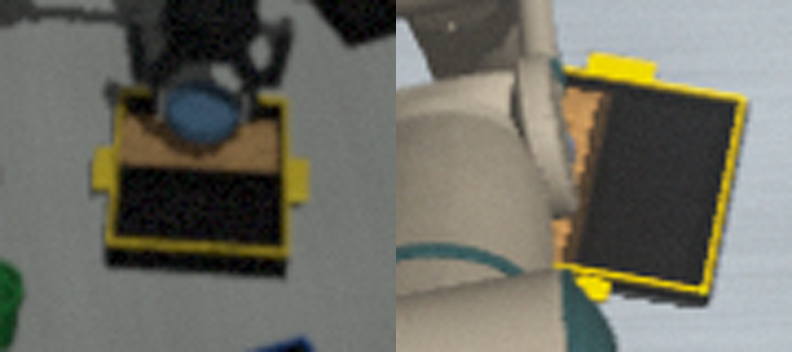

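{"name": "send_rows", "arguments": {
  "plan": [
    {"linear":[0.0013,0.0005,0.004],"delta_rot":[0.4,0.1,-0.2],"fingers":0.055},
    {"linear":[0,0,0.008],"delta_rot":[0,0,0],"fingers":0.055},
    {"linear":[0,0,0.01],"delta_rot":[0,0,0],"fingers":0.055},
    {"linear":[0,0,0.007],"delta_rot":[0,0,0],"fingers":0.055},
    {"linear":[0,0,0.003],"delta_rot":[0,0,0],"fingers":0.055},
    {"linear":[0,0,0],"delta_rot":[0,0,0],"fingers":0.055},
    {"linear":[0,0,0],"delta_rot":[0,0,0],"fingers":0.055}
  ]
}}

```text
clock: 8.98
position: [0.6334, 0.1742, 0.0363]
ee_rot: [-0.0, 0.995, -0.097, 0.002]
contact_force: [0.3, -0.3, -0.6]
width: 0.0623
```

```bash
python3 -c "
from h import *
go(.6325,.1767,.0284,-.19)"
```

```text
t 8.98 pos [0.6334 0.1742 0.0363] w 0.0623 F [ 0.3 -0.3 -0.6] q [ 0.16  0.57  1.61 -0.    0.96  0.36]
shift now mm [-1.4 -2.2  7.9] at target orient mm [-1.4 -2.2  7.9] turn deg [-0.07 -0.19 -0.21]
```

{"name": "send_rows", "arguments": {
  "plan": [
    {"linear":[-0.001,-0.002,0.003],"delta_rot":[0,0,0],"fingers":0.055},
    {"linear":[0,0,0.003],"delta_rot":[0,0,0],"fingers":0.055},
    {"linear":[0,0,0.0018],"delta_rot":[0,0,0],"fingers":0.055},
    {"linear":[0,0,0],"delta_rot":[0,0,0],"fingers":0.055}
  ]
}}

```text
clock: 9.32
position: [0.6334, 0.1769, 0.0285]
ee_rot: [-0.001, 0.995, -0.096, 0.003]
contact_force: [-0.9, -0.7, -0.6]
width: 0.0624
```

```bash
python3 -c "
from h import *
go(.6325,.1767,.0284,-.19)"
```

```text
t 9.32 pos [0.6334 0.1769 0.0285] w 0.0624 F [-0.9 -0.7 -0.6] q [ 0.17  0.58  1.61 -0.    0.94  0.36]
shift now mm [-0.9  0.4  0.1] at target orient mm [-0.9  0.4  0.1] turn deg [-0.1  -0.28 -0.19]
```

{"name": "send_rows", "arguments": {
  "plan": [
    {"linear":[0,0,0.0008],"delta_rot":[0,0,0],"fingers":0.055},
    {"linear":[0,0,0],"delta_rot":[0,0,0],"fingers":0.055}
  ]
}}

```text
clock: 9.48
position: [0.6336, 0.177, 0.0287]
ee_rot: [-0.001, 0.995, -0.096, 0.003]
contact_force: [1.1, 0.2, -1.2]
width: 0.0618
```

{"name": "send_rows", "arguments": {
  "plan": [
    {"linear":[0,0,0],"delta_rot":[0,0,0],"fingers":0.068},
    {"linear":[0,0,0],"delta_rot":[0,0,0],"fingers":0.074},
    {"linear":[0,0,0],"delta_rot":[0,0,0],"fingers":0.074},
    {"linear":[0,0,-0.005],"delta_rot":[0,0,0],"fingers":0.074},
    {"linear":[0,0,-0.01],"delta_rot":[0,0,0],"fingers":0.074},
    {"linear":[0,0,-0.02],"delta_rot":[0,0,0],"fingers":0.074},
    {"linear":[0,0,-0.02],"delta_rot":[0,0,0],"fingers":0.078},
    {"linear":[0,0,-0.02],"delta_rot":[0,0,0],"fingers":0.078},
    {"linear":[0,0,-0.01],"delta_rot":[0,0,0],"fingers":0.078},
    {"linear":[0,0,0],"delta_rot":[0,0,0],"fingers":0.078}
  ]
}}

```text
clock: 10.32
position: [0.6333, 0.1771, 0.1203]
ee_rot: [-0.001, 0.995, -0.096, 0.003]
contact_force: [0.5, -0.3, -0.0]
width: 0.078
```

```bash
python3 -c "
from h import *
go(.4214,.133,.12,-.19)"
```

```text
t 10.32 pos [0.6333 0.1771 0.1203] w 0.078 F [ 0.5 -0.3 -0. ] q [ 0.17  0.49  1.52 -0.    1.13  0.36]
shift now mm [-199.5   83.9   -1.1] at target orient mm [-199.7   83.3    0.3] turn deg [-0.12 -0.35 -0.18]
```

{"name": "send_rows", "arguments": {
  "plan": [
    {"linear":[-0.01,0.004,0],"delta_rot":[0,0,0],"fingers":0.08},
    {"linear":[-0.02,0.0085,0],"delta_rot":[0,0,0],"fingers":0.08},
    {"linear":[-0.03,0.0125,0],"delta_rot":[0,0,0],"fingers":0.08},
    {"linear":[-0.03,0.0125,0],"delta_rot":[0,0,0],"fingers":0.08},
    {"linear":[-0.03,0.0125,0],"delta_rot":[0,0,0],"fingers":0.08},
    {"linear":[-0.03,0.0125,0],"delta_rot":[0,0,0],"fingers":0.08},
    {"linear":[-0.02,0.0085,0],"delta_rot":[0,0,0],"fingers":0.08},
    {"linear":[-0.01,0.004,0],"delta_rot":[0,0,0],"fingers":0.08},
    {"linear":[0,0,0],"delta_rot":[0,0,0],"fingers":0.08},
    {"linear":[0,0,0],"delta_rot":[0,0,0],"fingers":0.08}
  ]
}}

```text
clock: 11.15
position: [0.4194, 0.134, 0.1097]
ee_rot: [0.001, 0.995, -0.096, -0.006]
contact_force: [0.4, -0.1, -0.1]
width: 0.0799
```

```bash
python3 - <<'E'
from h import *
go(.4214,.133,.062,-.19)
E
```

```text
t 11.15 pos [0.4194 0.134  0.1097] w 0.0799 F [ 0.4 -0.1 -0.1] q [ 0.15  0.22  1.99 -0.    0.94  0.34]
shift now mm [ 2.7  0.4 47.7] at target orient mm [ 2.2  0.6 47.7] turn deg [ 0.23  0.63 -0.17]
```

{"name": "send_rows", "arguments": {
  "plan": [
    {"linear":[0.002,0.0005,0],"delta_rot":[0.2,0.6,-0.2],"fingers":0.08},
    {"linear":[0,0,0.008],"delta_rot":[0,0,0],"fingers":0.08},
    {"linear":[0,0,0.012],"delta_rot":[0,0,0],"fingers":0.08},
    {"linear":[0,0,0.014],"delta_rot":[0,0,0],"fingers":0.08},
    {"linear":[0,0,0.01],"delta_rot":[0,0,0],"fingers":0.08},
    {"linear":[0,0,0.004],"delta_rot":[0,0,0],"fingers":0.08},
    {"linear":[0,0,0],"delta_rot":[0,0,0],"fingers":0.08}
  ]
}}

```text
clock: 11.73
position: [0.4291, 0.134, 0.0573]
ee_rot: [-0.001, 0.996, -0.095, 0.004]
contact_force: [-0.4, -0.4, -0.6]
width: 0.0801
```

```bash
python3 - <<'E'
from h import *
go(.4214,.133,.054,-.19)
E
```

```text
t 11.73 pos [0.4291 0.134  0.0573] w 0.0801 F [-0.4 -0.4 -0.6] q [ 0.15  0.3   2.06 -0.    0.78  0.34]
shift now mm [-7.4  2.4  3.2] at target orient mm [-7.4  2.4  3.3] turn deg [-0.12 -0.41  0.03]
```

{"name": "send_rows", "arguments": {
  "plan": [
    {"linear":[-0.0074,0.0024,0.003],"delta_rot":[0,0,0],"fingers":0.08},
    {"linear":[0,0,0],"delta_rot":[0,0,0],"fingers":0.08},
    {"linear":[0,0,0],"delta_rot":[0,0,0],"fingers":0.08}
  ]
}}

```text
clock: 11.98
position: [0.4224, 0.1331, 0.0535]
ee_rot: [-0.001, 0.995, -0.095, 0.004]
contact_force: [0.8, -0.5, -0.5]
width: 0.0799
```

{"name": "send_rows", "arguments": {
  "plan": [
    {"linear":[0,0,0],"delta_rot":[0,0,0],"fingers":0.065},
    {"linear":[0,0,0],"delta_rot":[0,0,0],"fingers":0.053},
    {"linear":[0,0,0],"delta_rot":[0,0,0],"fingers":0.053},
    {"linear":[0,0,0],"delta_rot":[0,0,0],"fingers":0.053},
    {"linear":[0,0,0],"delta_rot":[0,0,0],"fingers":0.053}
  ],
  "force": 30
}}

```text
clock: 12.4
position: [0.423, 0.1333, 0.0552]
ee_rot: [-0.001, 0.995, -0.095, 0.005]
contact_force: [0.1, 0.7, -1.3]
width: 0.059
```

{"name": "send_rows", "arguments": {
  "plan": [
    {"linear":[0,0,-0.003],"delta_rot":[0,0,0],"fingers":0.053},
    {"linear":[0,0,-0.008],"delta_rot":[0,0,0],"fingers":0.053},
    {"linear":[0,0,-0.014],"delta_rot":[0,0,0],"fingers":0.053},
    {"linear":[0,0,-0.018],"delta_rot":[0,0,0],"fingers":0.053},
    {"linear":[0,0,-0.014],"delta_rot":[0,0,0],"fingers":0.053},
    {"linear":[0,0,-0.008],"delta_rot":[0,0,0],"fingers":0.053},
    {"linear":[0,0,0],"delta_rot":[0,0,0],"fingers":0.053}
  ]
}}

```text
clock: 12.98
position: [0.4214, 0.1331, 0.125]
ee_rot: [-0.001, 0.996, -0.095, 0.005]
contact_force: [0.8, 0.1, -1.4]
width: 0.0588
```

```bash
python3 - <<'E'
from h import *
go(.6336,.177,.12,-.19)
im={c:manip.get_image(c) for c in CI}
print([ (np.round(d["extent"]),round(d["p"],2)) for d in manip.find_in("saucer","side")])
k=cmask(im["side"],"saucer",[275,145,315,175]); v,u=np.nonzero(k); print(len(u), u.mean(),v.mean(), cen("saucer",(.6336,.177),.005,"side"), fit("saucer",{"side":k},.005))
u,v=proj([[.55,.15,.05]],"side")[0].astype(int)
cv2.imwrite("pics/a3.png",cv2.resize(im["side"][v-45:v+55,u-65:u+65],None,fx=5,fy=5,interpolation=2)[:,:,::-1])
E
```

```text
t 12.98 pos [0.4214 0.1331 0.125 ] w 0.0588 F [ 0.8  0.1 -1.4] q [ 0.15  0.2   1.98 -0.    0.95  0.34]
shift now mm [200.1 -83.1   7. ] at target orient mm [200.1 -83.2   5. ] turn deg [-0.16 -0.51  0.03]
[(array([282., 153., 298., 164.]), 0.65)]
159 290.39622641509436 155.98742138364778 (array([290.61610066, 156.57528522]), 194.01723605790175) (array([0.63329832, 0.18035466]), array([1.66226300e-07, 3.57617182e-07]), {'side': (159, 193)})
```

View pics/a3.png

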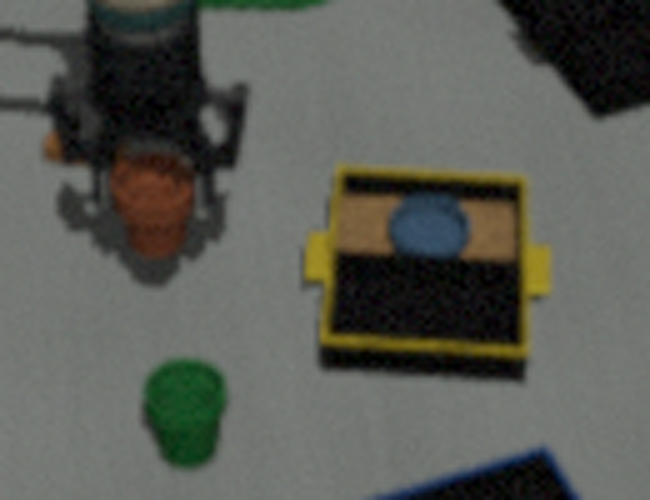

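{"name": "send_rows", "arguments": {
  "plan": [
    {"linear":[0.008,-0.0033,0],"delta_rot":[0,0,0],"fingers":0.053},
    {"linear":[0.016,-0.0066,0],"delta_rot":[0,0,0],"fingers":0.053},
    {"linear":[0.024,-0.01,0],"delta_rot":[0,0,0],"fingers":0.053},
    {"linear":[0.028,-0.0116,0],"delta_rot":[0,0,0],"fingers":0.053},
    {"linear":[0.028,-0.0116,0],"delta_rot":[0,0,0],"fingers":0.053},
    {"linear":[0.028,-0.0116,0],"delta_rot":[0,0,0],"fingers":0.053},
    {"linear":[0.024,-0.01,0],"delta_rot":[0,0,0],"fingers":0.053},
    {"linear":[0.016,-0.0066,0],"delta_rot":[0,0,0],"fingers":0.053},
    {"linear":[0.01,-0.004,0],"delta_rot":[0,0,0],"fingers":0.053},
    {"linear":[0.005,-0.002,0],"delta_rot":[0,0,0],"fingers":0.053},
    {"linear":[0,0,0],"delta_rot":[0,0,0],"fingers":0.053},
    {"linear":[0,0,0],"delta_rot":[0,0,0],"fingers":0.053}
  ]
}}

```text
clock: 14.13
position: [0.6253, 0.1752, 0.1067]
ee_rot: [0.002, 0.995, -0.095, -0.008]
contact_force: [-0.4, -0.1, -1.9]
width: 0.0592
```

```bash
python3 - <<'E'
from h import *
go(.6336,.177,.0643,-.19)
E
```

```text
t 14.13 pos [0.6253 0.1752 0.1067] w 0.0592 F [-0.4 -0.1 -1.9] q [ 0.17  0.5   1.54 -0.    1.12  0.36]
shift now mm [ 8.4 -3.6 42.3] at target orient mm [ 7.8 -3.4 42.4] turn deg [ 0.33  0.87 -0.01]
```

{"name": "send_rows", "arguments": {
  "plan": [
    {"linear":[0.008,-0.0035,0],"delta_rot":[0.3,0.8,0],"fingers":0.053},
    {"linear":[0,0,0],"delta_rot":[0,0,0],"fingers":0.053},
    {"linear":[0,0,0.005],"delta_rot":[0,0,0],"fingers":0.053},
    {"linear":[0,0,0.008],"delta_rot":[0,0,0],"fingers":0.053},
    {"linear":[0,0,0.005],"delta_rot":[0,0,0],"fingers":0.053},
    {"linear":[0,0,0],"delta_rot":[0,0,0],"fingers":0.053},
    {"linear":[0,0,0],"delta_rot":[0,0,0],"fingers":0.053}
  ]
}}

```text
clock: 14.72
position: [0.6297, 0.1766, 0.086]
ee_rot: [0.001, 0.995, -0.095, -0.003]
contact_force: [-0.7, 0.2, -1.1]
width: 0.0591
```

```bash
python3 - <<'E'
from h import *
go(.6336,.177,.0643,-.19)
E
```

```text
t 14.72 pos [0.6297 0.1766 0.086 ] w 0.0591 F [-0.7  0.2 -1.1] q [ 0.17  0.52  1.56 -0.    1.07  0.36]
shift now mm [ 3.9 -1.2 21.7] at target orient mm [ 3.8 -1.1 21.7] turn deg [0.11 0.29 0.  ]
```

{"name": "send_rows", "arguments": {
  "plan": [
    {"linear":[0.004,-0.001,0],"delta_rot":[0.1,0.3,0],"fingers":0.053},
    {"linear":[0,0,0.004],"delta_rot":[0,0,0],"fingers":0.053},
    {"linear":[0,0,0.006],"delta_rot":[0,0,0],"fingers":0.053},
    {"linear":[0,0,0.005],"delta_rot":[0,0,0],"fingers":0.053},
    {"linear":[0,0,0],"delta_rot":[0,0,0],"fingers":0.053},
    {"linear":[0,0,0],"delta_rot":[0,0,0],"fingers":0.053}
  ]
}}

```text
clock: 15.22
position: [0.6343, 0.1768, 0.0697]
ee_rot: [-0.0, 0.995, -0.095, 0.001]
contact_force: [0.0, 0.5, -2.2]
width: 0.0588
```

```bash
python3 - <<'E'
from h import *
go(.6336,.177,.0643,-.19)
im=manip.get_image("side");u,v=proj([[.63,.15,.05]],"side")[0].astype(int)
cv2.imwrite("pics/a4.png",cv2.resize(im[v-40:v+40,u-45:u+45],None,fx=6,fy=6,interpolation=2)[:,:,::-1])
E
```

```text
t 15.22 pos [0.6343 0.1768 0.0697] w 0.0588 F [ 0.   0.5 -2.2] q [ 0.17  0.54  1.57 -0.    1.03  0.36]
shift now mm [-0.7 -0.   5.4] at target orient mm [-0.7 -0.   5.4] turn deg [-0.01 -0.08  0.  ]
```

View pics/a4.png

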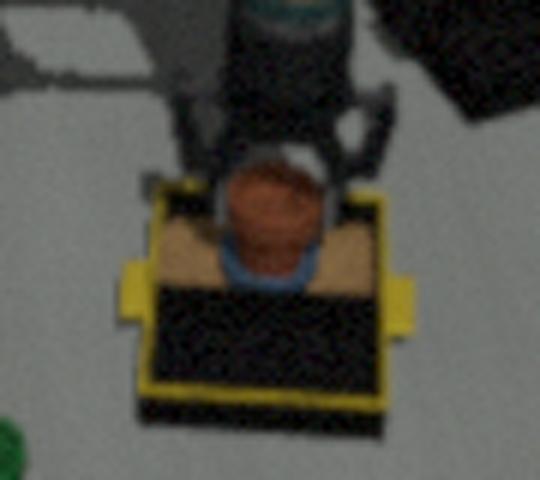

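{"name": "send_rows", "arguments": {
  "plan": [
    {"linear":[-0.0005,0,0.002],"delta_rot":[0,0,0],"fingers":0.053},
    {"linear":[0,0,0.002],"delta_rot":[0,0,0],"fingers":0.053},
    {"linear":[0,0,0.0012],"delta_rot":[0,0,0],"fingers":0.053},
    {"linear":[0,0,0],"delta_rot":[0,0,0],"fingers":0.053},
    {"linear":[0,0,0],"delta_rot":[0,0,0],"fingers":0.053}
  ]
}}

```text
clock: 15.68
position: [0.6338, 0.177, 0.0642]
ee_rot: [-0.0, 0.995, -0.095, 0.001]
contact_force: [0.0, 0.4, -1.5]
width: 0.0589
```

{"name": "send_rows", "arguments": {
  "plan": [
    {"linear":[0,0,0.001],"delta_rot":[0,0,0],"fingers":0.053},
    {"linear":[0,0,0],"delta_rot":[0,0,0],"fingers":0.053}
  ]
}}

```text
clock: 15.85
position: [0.6341, 0.177, 0.0637]
ee_rot: [-0.0, 0.995, -0.095, 0.001]
contact_force: [0.2, -0.0, -1.5]
width: 0.0589
```

{"name": "send_rows", "arguments": {
  "plan": [
    {"linear":[0,0,0.001],"delta_rot":[0,0,0],"fingers":0.053},
    {"linear":[0,0,0],"delta_rot":[0,0,0],"fingers":0.053}
  ]
}}

```text
clock: 16.02
position: [0.6344, 0.1771, 0.0638]
ee_rot: [-0.0, 0.995, -0.095, 0.002]
contact_force: [-0.8, 0.5, -1.7]
width: 0.0589
```

```bash
python3 - <<'E'
from h import *
for i in range(4): manip.get_image("side"); print(manip.get_state()["contact_force"].round(2) if hasattr(manip.get_state()["contact_force"],"round") else manip.get_state()["contact_force"], manip.get_state()["position"])
E
```

```text
[ 0.67  0.12 -0.81] [0.63446919 0.17709198 0.06373135]
[ 0.58 -0.14  0.88] [0.63437545 0.17709149 0.06351756]
[-0.2  -0.99  0.53] [0.6343923  0.17707162 0.06352245]
[ 0.01 -0.99  0.21] [0.63440253 0.17708984 0.06351279]
```

{"name": "send_rows", "arguments": {
  "plan": [
    {"linear":[0,0,0],"delta_rot":[0,0,0],"fingers":0.065},
    {"linear":[0,0,0],"delta_rot":[0,0,0],"fingers":0.076},
    {"linear":[0,0,0],"delta_rot":[0,0,0],"fingers":0.076},
    {"linear":[0,0,0],"delta_rot":[0,0,0],"fingers":0.076},
    {"linear":[0,0,-0.005],"delta_rot":[0,0,0],"fingers":0.076},
    {"linear":[0,0,-0.01],"delta_rot":[0,0,0],"fingers":0.076},
    {"linear":[0,0,-0.02],"delta_rot":[0,0,0],"fingers":0.076},
    {"linear":[0,0,-0.02],"delta_rot":[0,0,0],"fingers":0.076},
    {"linear":[0,0,-0.01],"delta_rot":[0,0,0],"fingers":0.076},
    {"linear":[0,0,0],"delta_rot":[0,0,0],"fingers":0.076}
  ]
}}

```text
clock: 17.05
position: [0.6342, 0.177, 0.1328]
ee_rot: [-0.0, 0.995, -0.095, 0.001]
contact_force: [1.0, 0.6, -0.3]
width: 0.0758
```

```bash
python3 - <<'E'
from h import *
go(.4176,-.3003,.13,-.19)
E
```

```text
t 17.05 pos [0.6342 0.177  0.1328] w 0.0758 F [ 1.   0.6 -0.3] q [ 0.17  0.48  1.5  -0.    1.16  0.36]
shift now mm [-122.6  509.6    2.2] at target orient mm [-122.5  509.6    2.8] turn deg [-0.03 -0.13  0.  ]
```

{"name": "send_rows", "arguments": {
  "plan": [
    {"linear":[-0.002,0.01,0],"delta_rot":[0,0,0],"fingers":0.065},
    {"linear":[-0.005,0.02,0],"delta_rot":[0,0,0],"fingers":0.065},
    {"linear":[-0.007,0.03,0],"delta_rot":[0,0,0],"fingers":0.065},
    {"linear":[-0.0085,0.036,0],"delta_rot":[0,0,0],"fingers":0.065},
    {"linear":[-0.0085,0.036,0],"delta_rot":[0,0,0],"fingers":0.065},
    {"linear":[-0.0085,0.036,0],"delta_rot":[0,0,0],"fingers":0.065},
    {"linear":[-0.0085,0.036,0],"delta_rot":[0,0,0],"fingers":0.065},
    {"linear":[-0.0085,0.036,0],"delta_rot":[0,0,0],"fingers":0.065},
    {"linear":[-0.0085,0.036,0],"delta_rot":[0,0,0],"fingers":0.065},
    {"linear":[-0.0085,0.036,0],"delta_rot":[0,0,0],"fingers":0.065},
    {"linear":[-0.007,0.03,0],"delta_rot":[0,0,0],"fingers":0.065},
    {"linear":[-0.005,0.02,0],"delta_rot":[0,0,0],"fingers":0.065}
  ]
}}

```text
clock: 18.05
position: [0.4683, -0.175, 0.1243]
ee_rot: [-0.001, 0.996, -0.089, -0.004]
contact_force: [0.5, -1.2, 0.8]
width: 0.0651
```

```bash
python3 - <<'E'
from h import *
go(.4176,-.3003,.13,-.19)
im=manip.get_image("side");u,v=proj([[.41,-.30,.02]],"side")[0].astype(int)
cv2.imwrite("pics/a5.png",cv2.resize(im[v-40:v+40,u-50:u+40],None,fx=6,fy=6,interpolation=2)[:,:,::-1])
E
```

```text
t 18.05 pos [ 0.4683 -0.175   0.1243] w 0.0651 F [ 0.5 -1.2  0.8] q [-0.5   0.28  1.86 -0.    1.01 -0.32]
shift now mm [-27.6 132.3  -5.7] at target orient mm [-26.1 132.6  -5.7] turn deg [-0.06  0.43  0.64]
```

View pics/a5.png

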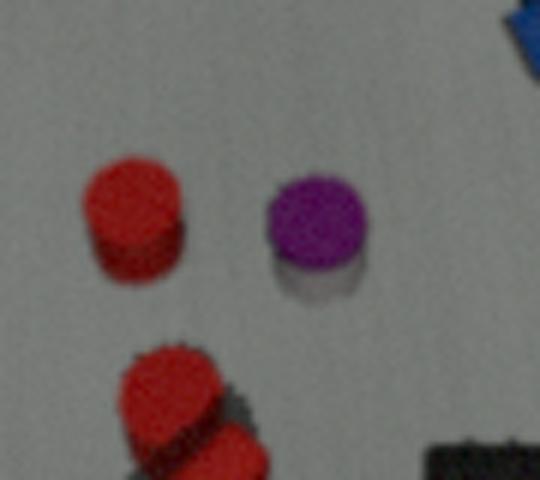

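{"name": "send_rows", "arguments": {
  "plan": [
    {"linear":[-0.004,0.02,0],"delta_rot":[0,0.4,0.6],"fingers":0.065},
    {"linear":[-0.0055,0.028,-0.001],"delta_rot":[0,0,0],"fingers":0.065},
    {"linear":[-0.0055,0.028,-0.001],"delta_rot":[0,0,0],"fingers":0.065},
    {"linear":[-0.0045,0.022,0],"delta_rot":[0,0,0],"fingers":0.065},
    {"linear":[-0.002,0.01,0],"delta_rot":[0,0,0],"fingers":0.065},
    {"linear":[0,0,0],"delta_rot":[0,0,0],"fingers":0.065},
    {"linear":[0,0,0],"delta_rot":[0,0,0],"fingers":0.065},
    {"linear":[0,0,0],"delta_rot":[0,0,0],"fingers":0.065}
  ]
}}

```text
clock: 18.77
position: [0.4155, -0.2828, 0.1211]
ee_rot: [-0.003, 0.995, -0.099, -0.006]
contact_force: [-0.7, -0.2, 0.9]
width: 0.0648
```

```bash
python3 - <<'E'
from h import *
go(.4176,-.3003,.08,-.19)
E
```

```text
t 18.77 pos [ 0.4155 -0.2828  0.1211] w 0.0648 F [-0.7 -0.2  0.9] q [-0.73  0.29  1.85 -0.    1.01 -0.53]
shift now mm [ 6.  16.9 41. ] at target orient mm [ 5.4 16.8 41.1] turn deg [-0.23  0.7  -0.43]
```

{"name": "send_rows", "arguments": {
  "plan": [
    {"linear":[0.0055,0.0168,0],"delta_rot":[-0.2,0.7,-0.4],"fingers":0.065},
    {"linear":[0,0,0],"delta_rot":[0,0,0],"fingers":0.065},
    {"linear":[0,0,0.008],"delta_rot":[0,0,0],"fingers":0.068},
    {"linear":[0,0,0.014],"delta_rot":[0,0,0],"fingers":0.068},
    {"linear":[0,0,0.008],"delta_rot":[0,0,0],"fingers":0.068},
    {"linear":[0,0,0],"delta_rot":[0,0,0],"fingers":0.068},
    {"linear":[0,0,0],"delta_rot":[0,0,0],"fingers":0.068}
  ]
}}

```text
clock: 19.35
position: [0.419, -0.2908, 0.088]
ee_rot: [-0.004, 0.996, -0.092, -0.001]
contact_force: [0.5, 0.3, 0.5]
width: 0.0682
```

```bash
python3 - <<'E'
from h import *
go(.4176,-.3003,.044,-.19)
E
```

```text
t 19.35 pos [ 0.419  -0.2908  0.088 ] w 0.0682 F [0.5 0.3 0.5] q [-0.75  0.34  1.88  0.01  0.93 -0.57]
shift now mm [ 0.5  9.9 43.9] at target orient mm [ 0.4  9.6 44. ] turn deg [-0.39  0.18  0.38]
```

{"name": "send_rows", "arguments": {
  "plan": [
    {"linear":[0.0004,0.0096,0],"delta_rot":[-0.3,0.2,0.3],"fingers":0.068},
    {"linear":[0,0,0],"delta_rot":[0,0,0],"fingers":0.068},
    {"linear":[0,0,0],"delta_rot":[0,0,0],"fingers":0.068}
  ]
}}

```text
clock: 19.6
position: [0.4179, -0.3001, 0.0881]
ee_rot: [-0.001, 0.996, -0.094, 0.0]
contact_force: [0.5, 0.3, 0.4]
width: 0.0682
```

```bash
python3 - <<'E'
from h import *
go(.4176,-.3003,.044,-.19)
E
```

```text
t 19.6 pos [ 0.4179 -0.3001  0.0881] w 0.0682 F [0.5 0.3 0.4] q [-0.76  0.34  1.88  0.    0.92 -0.57]
shift now mm [-0.3  0.3 44.1] at target orient mm [-0.3  0.2 44.1] turn deg [-0.07 -0.02  0.15]
```

{"name": "send_rows", "arguments": {
  "plan": [
    {"linear":[0,0,0.005],"delta_rot":[0,0,0],"fingers":0.068},
    {"linear":[0,0,0.009],"delta_rot":[0,0,0],"fingers":0.068},
    {"linear":[0,0,0.011],"delta_rot":[0,0,0],"fingers":0.068},
    {"linear":[0,0,0.009],"delta_rot":[0,0,0],"fingers":0.068},
    {"linear":[0,0,0.006],"delta_rot":[0,0,0],"fingers":0.068},
    {"linear":[0,0,0.002],"delta_rot":[0,0,0],"fingers":0.068},
    {"linear":[0,0,0],"delta_rot":[0,0,0],"fingers":0.068},
    {"linear":[0,0,0],"delta_rot":[0,0,0],"fingers":0.068}
  ]
}}

```text
clock: 20.27
position: [0.4183, -0.3012, 0.043]
ee_rot: [-0.0, 0.996, -0.094, 0.001]
contact_force: [0.4, 0.1, 0.5]
width: 0.068
```

```bash
python3 - <<'E'
from h import *
go(.4176,-.3003,.044,-.19)
E
```

```text
t 20.27 pos [ 0.4183 -0.3012  0.043 ] w 0.068 F [0.4 0.1 0.5] q [-0.76  0.4   1.93  0.    0.81 -0.57]
shift now mm [-0.9 -0.8 -1. ] at target orient mm [-0.9 -0.8 -1. ] turn deg [-0.01 -0.13  0.05]
```

{"name": "send_rows", "arguments": {
  "plan": [
    {"linear":[-0.0009,-0.0008,0],"delta_rot":[0,0,0],"fingers":0.06},
    {"linear":[0,0,0],"delta_rot":[0,0,0],"fingers":0.043},
    {"linear":[0,0,0],"delta_rot":[0,0,0],"fingers":0.043},
    {"linear":[0,0,0],"delta_rot":[0,0,0],"fingers":0.043},
    {"linear":[0,0,0],"delta_rot":[0,0,0],"fingers":0.043},
    {"linear":[0,0,0],"delta_rot":[0,0,0],"fingers":0.043}
  ],
  "force": 30
}}

```text
clock: 20.77
position: [0.4181, -0.3007, 0.0443]
ee_rot: [0.001, 0.996, -0.094, 0.002]
contact_force: [0.1, 0.0, -0.0]
width: 0.0488
```

{"name": "send_rows", "arguments": {
  "plan": [
    {"linear":[0,0,-0.003],"delta_rot":[0,0,0],"fingers":0.043},
    {"linear":[0,0,-0.008],"delta_rot":[0,0,0],"fingers":0.043},
    {"linear":[0,0,-0.014],"delta_rot":[0,0,0],"fingers":0.043},
    {"linear":[0,0,-0.02],"delta_rot":[0,0,0],"fingers":0.043},
    {"linear":[0,0,-0.022],"delta_rot":[0,0,0],"fingers":0.043},
    {"linear":[0,0,-0.014],"delta_rot":[0,0,0],"fingers":0.043},
    {"linear":[0,0,-0.008],"delta_rot":[0,0,0],"fingers":0.043},
    {"linear":[0,0,0],"delta_rot":[0,0,0],"fingers":0.043}
  ]
}}

```text
clock: 21.43
position: [0.4173, -0.3001, 0.1397]
ee_rot: [0.0, 0.996, -0.094, 0.002]
contact_force: [0.2, -0.9, -1.0]
width: 0.0485
```

```bash
python3 - <<'E'
from h import *
go(.6147,.0855,.13,-.19)
E
```

```text
t 21.43 pos [ 0.4173 -0.3001  0.1397] w 0.0485 F [ 0.2 -0.9 -1. ] q [-0.76  0.28  1.82  0.    1.04 -0.57]
shift now mm [ 121.4 -415.8    9.9] at target orient mm [ 121.  -416.     9.7] turn deg [ 0.03 -0.2   0.06]
```

{"name": "send_rows", "arguments": {
  "plan": [
    {"linear":[0.003,-0.01,0],"delta_rot":[0,0,0],"fingers":0.043},
    {"linear":[0.006,-0.02,0],"delta_rot":[0,0,0],"fingers":0.043},
    {"linear":[0.0085,-0.03,0],"delta_rot":[0,0,0],"fingers":0.043},
    {"linear":[0.0105,-0.036,0],"delta_rot":[0,0,0],"fingers":0.043},
    {"linear":[0.0105,-0.036,0],"delta_rot":[0,0,0],"fingers":0.043},
    {"linear":[0.0105,-0.036,0],"delta_rot":[0,0,0],"fingers":0.043},
    {"linear":[0.0105,-0.036,0],"delta_rot":[0,0,0],"fingers":0.043},
    {"linear":[0.0105,-0.036,0],"delta_rot":[0,0,0],"fingers":0.043},
    {"linear":[0.0105,-0.036,0],"delta_rot":[0,0,0],"fingers":0.043},
    {"linear":[0.0105,-0.036,0],"delta_rot":[0,0,0],"fingers":0.043},
    {"linear":[0.0085,-0.03,0],"delta_rot":[0,0,0],"fingers":0.043},
    {"linear":[0.006,-0.02,0],"delta_rot":[0,0,0],"fingers":0.043}
  ]
}}

```text
clock: 22.43
position: [0.5908, 0.055, 0.1285]
ee_rot: [-0.001, 0.995, -0.1, -0.007]
contact_force: [0.1, -0.6, -1.1]
width: 0.0486
```

```bash
python3 - <<'E'
from h import *
go(.6147,.0855,.13,-.19)
E
```

```text
t 22.43 pos [0.5908 0.055  0.1285] w 0.0486 F [ 0.1 -0.6 -1.1] q [-0.03  0.4   1.65  0.    1.11  0.17]
shift now mm [ 17.4 -34.7  -1.7] at target orient mm [ 17.7 -34.5  -1.5] turn deg [-0.09  0.79 -0.59]
```

{"name": "send_rows", "arguments": {
  "plan": [
    {"linear":[0.009,-0.017,0],"delta_rot":[0,0.5,-0.4],"fingers":0.043},
    {"linear":[0.005,-0.01,0],"delta_rot":[0,0,0],"fingers":0.043},
    {"linear":[0,0,0],"delta_rot":[0,0,0],"fingers":0.043},
    {"linear":[0,0,0],"delta_rot":[0,0,0],"fingers":0.043},
    {"linear":[0,0,0],"delta_rot":[0,0,0],"fingers":0.043}
  ]
}}

```text
clock: 22.85
position: [0.6078, 0.0879, 0.1223]
ee_rot: [-0.001, 0.996, -0.093, -0.008]
contact_force: [-0.5, -0.7, -1.0]
width: 0.0486
```

```bash
python3 - <<'E'
from h import *
go(.6147,.0855,.0483,-.19)
E
```

```text
t 22.85 pos [0.6078 0.0879 0.1223] w 0.0486 F [-0.5 -0.7 -1. ] q [0.03 0.44 1.6  0.01 1.11 0.21]
shift now mm [ 8.4  1.2 73.9] at target orient mm [ 7.2  1.1 74. ] turn deg [-0.08  0.9   0.27]
```

{"name": "send_rows", "arguments": {
  "plan": [
    {"linear":[0.0075,0.001,0],"delta_rot":[0,0.8,0.3],"fingers":0.043},
    {"linear":[0,0,0.006],"delta_rot":[0,0,0],"fingers":0.043},
    {"linear":[0,0,0.012],"delta_rot":[0,0,0],"fingers":0.043},
    {"linear":[0,0,0.014],"delta_rot":[0,0,0],"fingers":0.043},
    {"linear":[0,0,0.01],"delta_rot":[0,0,0],"fingers":0.043},
    {"linear":[0,0,0.004],"delta_rot":[0,0,0],"fingers":0.043},
    {"linear":[0,0,0],"delta_rot":[0,0,0],"fingers":0.043},
    {"linear":[0,0,0],"delta_rot":[0,0,0],"fingers":0.043}
  ]
}}

```text
clock: 23.52
position: [0.6134, 0.0773, 0.0738]
ee_rot: [0.001, 0.995, -0.1, -0.001]
contact_force: [0.4, 0.8, -0.8]
width: 0.0485
```

```bash
python3 - <<'E'
from h import *
go(.6147,.0855,.0483,-.19)
im=manip.get_image("side");u,v=proj([[.63,.13,.05]],"side")[0].astype(int)
cv2.imwrite("pics/a6.png",cv2.resize(im[v-40:v+40,u-45:u+45],None,fx=6,fy=6,interpolation=2)[:,:,::-1])
E
```

```text
t 23.52 pos [0.6134 0.0773 0.0738] w 0.0485 F [ 0.4  0.8 -0.8] q [ 0.01  0.49  1.66 -0.    1.    0.22]
shift now mm [-0.3 -8.4 25.5] at target orient mm [-0.3 -8.3 25.5] turn deg [ 0.07  0.06 -0.64]
```

View pics/a6.png

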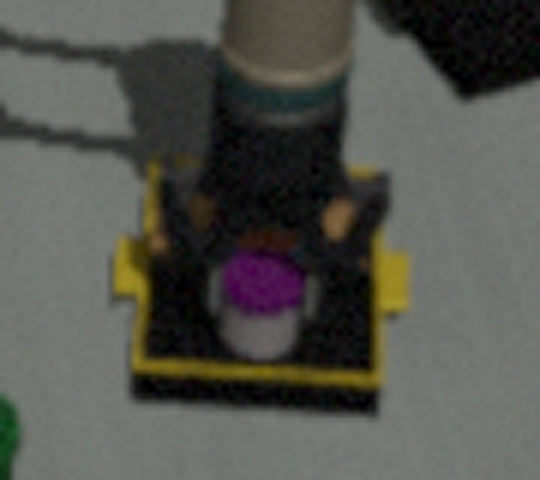

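{"name": "send_rows", "arguments": {
  "plan": [
    {"linear":[-0.0003,-0.0083,0],"delta_rot":[0,0,-0.5],"fingers":0.043},
    {"linear":[0,0,0],"delta_rot":[0,0,0],"fingers":0.043},
    {"linear":[0,0,0.005],"delta_rot":[0,0,0],"fingers":0.043},
    {"linear":[0,0,0.007],"delta_rot":[0,0,0],"fingers":0.043},
    {"linear":[0,0,0.006],"delta_rot":[0,0,0],"fingers":0.043},
    {"linear":[0,0,0.003],"delta_rot":[0,0,0],"fingers":0.043},
    {"linear":[0,0,0],"delta_rot":[0,0,0],"fingers":0.043},
    {"linear":[0,0,0],"delta_rot":[0,0,0],"fingers":0.043}
  ]
}}

```text
clock: 24.23
position: [0.6164, 0.0871, 0.0528]
ee_rot: [0.0, 0.995, -0.095, 0.002]
contact_force: [0.1, 0.4, -0.3]
width: 0.0483
```

```bash
python3 - <<'E'
from h import *
go(.6147,.0855,.0483,-.19)
E
```

```text
t 24.23 pos [0.6164 0.0871 0.0528] w 0.0483 F [ 0.1  0.4 -0.3] q [ 0.03  0.51  1.67 -0.    0.95  0.22]
shift now mm [-1.4  1.9  4.5] at target orient mm [-1.4  1.9  4.5] turn deg [ 0.01 -0.18 -0.03]
```

{"name": "send_rows", "arguments": {
  "plan": [
    {"linear":[-0.001,0.0015,0.002],"delta_rot":[0,0,0],"fingers":0.043},
    {"linear":[0,0,0.0018],"delta_rot":[0,0,0],"fingers":0.043},
    {"linear":[0,0,0.0008],"delta_rot":[0,0,0],"fingers":0.043},
    {"linear":[0,0,0],"delta_rot":[0,0,0],"fingers":0.043},
    {"linear":[0,0,0],"delta_rot":[0,0,0],"fingers":0.043}
  ]
}}

```text
clock: 24.65
position: [0.615, 0.0854, 0.0477]
ee_rot: [0.0, 0.995, -0.095, 0.002]
contact_force: [0.5, 0.2, -0.5]
width: 0.0485
```

{"name": "send_rows", "arguments": {
  "plan": [
    {"linear":[0,0,0.001],"delta_rot":[0,0,0],"fingers":0.043},
    {"linear":[0,0,0],"delta_rot":[0,0,0],"fingers":0.043}
  ]
}}

```text
clock: 24.82
position: [0.6153, 0.0853, 0.0479]
ee_rot: [0.0, 0.995, -0.095, 0.002]
contact_force: [-0.4, -0.3, -0.6]
width: 0.0487
```

{"name": "send_rows", "arguments": {
  "plan": [
    {"linear":[0,0,0.001],"delta_rot":[0,0,0],"fingers":0.043},
    {"linear":[0,0,0],"delta_rot":[0,0,0],"fingers":0.043}
  ]
}}

```text
clock: 24.98
position: [0.6159, 0.0853, 0.0477]
ee_rot: [0.0, 0.995, -0.095, 0.003]
contact_force: [-0.7, 0.4, -0.3]
width: 0.0486
```

{"name": "send_rows", "arguments": {
  "plan": [
    {"linear":[0,0,0],"delta_rot":[0,0,0],"fingers":0.054},
    {"linear":[0,0,0],"delta_rot":[0,0,0],"fingers":0.064},
    {"linear":[0,0,0],"delta_rot":[0,0,0],"fingers":0.064},
    {"linear":[0,0,0],"delta_rot":[0,0,0],"fingers":0.064},
    {"linear":[0,0,-0.005],"delta_rot":[0,0,0],"fingers":0.064},
    {"linear":[0,0,-0.01],"delta_rot":[0,0,0],"fingers":0.064},
    {"linear":[0,0,-0.02],"delta_rot":[0,0,0],"fingers":0.064},
    {"linear":[0,0,-0.022],"delta_rot":[0,0,0],"fingers":0.07},
    {"linear":[0,0,-0.02],"delta_rot":[0,0,0],"fingers":0.07},
    {"linear":[0,0,-0.01],"delta_rot":[0,0,0],"fingers":0.078},
    {"linear":[0,0,0],"delta_rot":[0,0,0],"fingers":0.078}
  ]
}}

```text
clock: 25.9
position: [0.6152, 0.0854, 0.1408]
ee_rot: [0.0, 0.995, -0.095, 0.002]
contact_force: [0.4, 0.2, 0.2]
width: 0.0783
```

```bash
python3 - <<'E'
from h import *
go(.43,-.0098,.13,-.19)
E
```

```text
t 25.9 pos [0.6152 0.0854 0.1408] w 0.0783 F [0.4 0.2 0.2] q [ 0.03  0.42  1.58 -0.    1.14  0.22]
shift now mm [-163.8  128.6   10. ] at target orient mm [-163.9  128.5   10.8] turn deg [-0.   -0.26 -0.05]
```

{"name": "send_rows", "arguments": {
  "plan": [
    {"linear":[-0.008,0.006,0],"delta_rot":[0,0,0],"fingers":0.078},
    {"linear":[-0.016,0.0125,0],"delta_rot":[0,0,0],"fingers":0.078},
    {"linear":[-0.024,0.019,0],"delta_rot":[0,0,0],"fingers":0.078},
    {"linear":[-0.026,0.02,0],"delta_rot":[0,0,0],"fingers":0.078},
    {"linear":[-0.026,0.02,0],"delta_rot":[0,0,0],"fingers":0.078},
    {"linear":[-0.024,0.019,0],"delta_rot":[0,0,0],"fingers":0.078},
    {"linear":[-0.014,0.011,0],"delta_rot":[0,0,0],"fingers":0.078},
    {"linear":[-0.006,0.005,0],"delta_rot":[0,0,0],"fingers":0.078},
    {"linear":[0,0,0],"delta_rot":[0,0,0],"fingers":0.078},
    {"linear":[0,0,0],"delta_rot":[0,0,0],"fingers":0.078},
    {"linear":[0,0,0],"delta_rot":[0,0,0],"fingers":0.078}
  ]
}}

```text
clock: 26.82
position: [0.4373, -0.0004, 0.1352]
ee_rot: [-0.0, 0.996, -0.095, -0.002]
contact_force: [0.1, -0.6, 0.6]
width: 0.0778
```

```bash
python3 - <<'E'
from h import *
go(.43,-.0098,.062,-.19)
E
```

```text
t 26.82 pos [ 4.373e-01 -4.000e-04  1.352e-01] w 0.0778 F [ 0.1 -0.6  0.6] q [-0.16  0.18  1.97  0.    0.99  0.03]
shift now mm [-5.2 10.6 73.2] at target orient mm [-5.4 10.6 73.2] turn deg [0.   0.17 0.04]
```

{"name": "send_rows", "arguments": {
  "plan": [
    {"linear":[-0.0054,0.0106,0],"delta_rot":[0,0.2,0],"fingers":0.078},
    {"linear":[0,0,0],"delta_rot":[0,0,0],"fingers":0.078},
    {"linear":[0,0,0.008],"delta_rot":[0,0,0],"fingers":0.078},
    {"linear":[0,0,0.012],"delta_rot":[0,0,0],"fingers":0.078},
    {"linear":[0,0,0.008],"delta_rot":[0,0,0],"fingers":0.078},
    {"linear":[0,0,0],"delta_rot":[0,0,0],"fingers":0.078},
    {"linear":[0,0,0],"delta_rot":[0,0,0],"fingers":0.078}
  ]
}}

```text
clock: 27.4
position: [0.435, -0.0102, 0.1048]
ee_rot: [-0.0, 0.996, -0.093, 0.002]
contact_force: [-0.3, 0.1, 0.7]
width: 0.0779
```

```bash
python3 - <<'E'
from h import *
go(.43,-.0098,.063,-.19)
E
```

```text
t 27.4 pos [ 0.435  -0.0102  0.1048] w 0.0779 F [-0.3  0.1  0.7] q [-0.18  0.21  2.02  0.    0.9   0.  ]
shift now mm [-5.2  0.6 41.8] at target orient mm [-5.   0.6 41.8] turn deg [-0.03 -0.28  0.17]
```

{"name": "send_rows", "arguments": {
  "plan": [
    {"linear":[-0.005,0.0006,0],"delta_rot":[0,0,0],"fingers":0.078},
    {"linear":[0,0,0],"delta_rot":[0,0,0],"fingers":0.078},
    {"linear":[0,0,0.005],"delta_rot":[0,0,0],"fingers":0.078},
    {"linear":[0,0,0.009],"delta_rot":[0,0,0],"fingers":0.078},
    {"linear":[0,0,0.01],"delta_rot":[0,0,0],"fingers":0.078},
    {"linear":[0,0,0.009],"delta_rot":[0,0,0],"fingers":0.078},
    {"linear":[0,0,0.004],"delta_rot":[0,0,0],"fingers":0.078},
    {"linear":[0,0,0],"delta_rot":[0,0,0],"fingers":0.078},
    {"linear":[0,0,0],"delta_rot":[0,0,0],"fingers":0.078}
  ]
}}

```text
clock: 28.15
position: [0.4316, -0.0098, 0.0674]
ee_rot: [0.0, 0.996, -0.093, 0.005]
contact_force: [0.3, -0.6, -0.4]
width: 0.0781
```

```bash
python3 - <<'E'
from h import *
go(.43,-.0098,.063,-.19)
E
```

```text
t 28.15 pos [ 0.4316 -0.0098  0.0674] w 0.0781 F [ 0.3 -0.6 -0.4] q [-0.18  0.26  2.08  0.    0.79  0.  ]
shift now mm [-1.6  0.3  4.4] at target orient mm [-1.6  0.3  4.4] turn deg [-0.04 -0.59  0.21]
```

{"name": "send_rows", "arguments": {
  "plan": [
    {"linear":[-0.0016,0.0003,0.0044],"delta_rot":[0,-0.5,0.2],"fingers":0.078},
    {"linear":[0,0,0],"delta_rot":[0,0,0],"fingers":0.078},
    {"linear":[0,0,0],"delta_rot":[0,0,0],"fingers":0.065},
    {"linear":[0,0,0],"delta_rot":[0,0,0],"fingers":0.051},
    {"linear":[0,0,0],"delta_rot":[0,0,0],"fingers":0.051},
    {"linear":[0,0,0],"delta_rot":[0,0,0],"fingers":0.051},
    {"linear":[0,0,0],"delta_rot":[0,0,0],"fingers":0.051},
    {"linear":[0,0,0],"delta_rot":[0,0,0],"fingers":0.051}
  ],
  "force": 25
}}

```text
clock: 28.82
position: [0.4313, -0.01, 0.0645]
ee_rot: [-0.0, 0.995, -0.095, 0.002]
contact_force: [-0.3, 0.0, -0.4]
width: 0.0573
```

{"name": "send_rows", "arguments": {
  "plan": [
    {"linear":[0,0,-0.003],"delta_rot":[0,0,0],"fingers":0.051},
    {"linear":[0,0,-0.008],"delta_rot":[0,0,0],"fingers":0.051},
    {"linear":[0,0,-0.014],"delta_rot":[0,0,0],"fingers":0.051},
    {"linear":[0,0,-0.018],"delta_rot":[0,0,0],"fingers":0.051},
    {"linear":[0,0,-0.014],"delta_rot":[0,0,0],"fingers":0.051},
    {"linear":[0,0,-0.008],"delta_rot":[0,0,0],"fingers":0.051},
    {"linear":[0,0,0],"delta_rot":[0,0,0],"fingers":0.051}
  ]
}}

```text
clock: 29.4
position: [0.4303, -0.0099, 0.1344]
ee_rot: [-0.0, 0.995, -0.095, 0.002]
contact_force: [-0.0, -0.2, -0.2]
width: 0.0573
```

```bash
python3 - <<'E'
from h import *
go(.6367,-.2195,.13,-.19)
im=manip.get_image("side");u,v=proj([[.43,-.01,.07]],"side")[0].astype(int)
cv2.imwrite("pics/a7.png",cv2.resize(im[v-40:v+50,u-50:u+50],None,fx=5,fy=5,interpolation=2)[:,:,::-1])
E
```

```text
t 29.4 pos [ 0.4303 -0.0099  0.1344] w 0.0573 F [-0.  -0.2 -0.2] q [-0.19  0.17  1.99  0.    0.98  0.  ]
shift now mm [242.3 166.9   5. ] at target orient mm [242.3 166.9   4.4] turn deg [-0.04 -0.18 -0.  ]
```

View pics/a7.png

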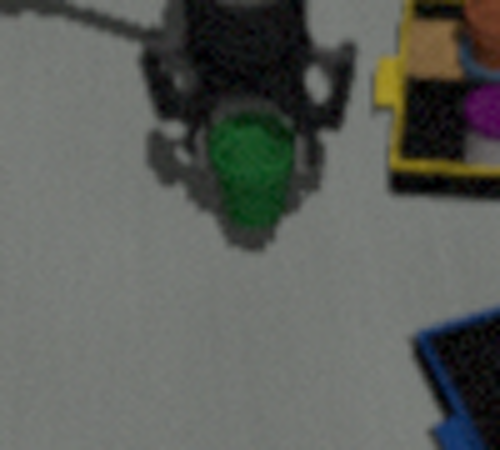

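{"name": "send_rows", "arguments": {
  "plan": [
    {"linear":[0.008,0.0055,0],"delta_rot":[0,0,0],"fingers":0.051},
    {"linear":[0.016,0.011,0],"delta_rot":[0,0,0],"fingers":0.051},
    {"linear":[0.024,0.0165,0],"delta_rot":[0,0,0],"fingers":0.051},
    {"linear":[0.029,0.02,0],"delta_rot":[0,0,0],"fingers":0.051},
    {"linear":[0.029,0.02,0],"delta_rot":[0,0,0],"fingers":0.051},
    {"linear":[0.029,0.02,0],"delta_rot":[0,0,0],"fingers":0.051},
    {"linear":[0.029,0.02,0],"delta_rot":[0,0,0],"fingers":0.051},
    {"linear":[0.029,0.02,0],"delta_rot":[0,0,0],"fingers":0.051},
    {"linear":[0.024,0.0165,0],"delta_rot":[0,0,0],"fingers":0.051},
    {"linear":[0.016,0.011,0],"delta_rot":[0,0,0],"fingers":0.051},
    {"linear":[0.006,0.004,0],"delta_rot":[0,0,0],"fingers":0.051},
    {"linear":[0,0,0],"delta_rot":[0,0,0],"fingers":0.051}
  ]
}}

```text
clock: 30.45
position: [0.6394, -0.2311, 0.1195]
ee_rot: [-0.001, 0.996, -0.094, -0.006]
contact_force: [0.4, 1.2, -1.0]
width: 0.0568
```

{"name": "send_rows", "arguments": {
  "plan": [
    {"linear":[0,0,0],"delta_rot":[0,0,0],"fingers":0.051},
    {"linear":[0,0,0],"delta_rot":[0,0,0],"fingers":0.051}
  ]
}}

```text
clock: 30.62
position: [0.6376, -0.2303, 0.1173]
ee_rot: [-0.002, 0.995, -0.094, -0.009]
contact_force: [-0.0, 0.6, -0.2]
width: 0.0569
```

```bash
python3 - <<'E'
from h import *
go(.6367,-.2195,.0695,-.19)
E
```

```text
t 30.62 pos [ 0.6376 -0.2303  0.1173] w 0.0569 F [-0.   0.6 -0.2] q [-0.45  0.53  1.45 -0.    1.18 -0.26]
shift now mm [ -2.  -10.3  47.9] at target orient mm [ -2.9 -10.4  47.8] turn deg [-0.18  1.01  0.06]
```

{"name": "send_rows", "arguments": {
  "plan": [
    {"linear":[-0.002,-0.0103,0],"delta_rot":[-0.2,1,0],"fingers":0.051},
    {"linear":[0,0,0],"delta_rot":[0,0,0],"fingers":0.051},
    {"linear":[0,0,0.006],"delta_rot":[0,0,0],"fingers":0.051},
    {"linear":[0,0,0.01],"delta_rot":[0,0,0],"fingers":0.051},
    {"linear":[0,0,0.008],"delta_rot":[0,0,0],"fingers":0.051},
    {"linear":[0,0,0.004],"delta_rot":[0,0,0],"fingers":0.051},
    {"linear":[0,0,0],"delta_rot":[0,0,0],"fingers":0.051},
    {"linear":[0,0,0],"delta_rot":[0,0,0],"fingers":0.051}
  ]
}}

```text
clock: 31.28
position: [0.6323, -0.215, 0.0864]
ee_rot: [-0.001, 0.996, -0.092, -0.003]
contact_force: [0.1, -0.4, -0.1]
width: 0.0571
```

```bash
python3 - <<'E'
from h import *
go(.6367,-.2195,.0695,-.19)
im=manip.get_image("side");u,v=proj([[.63,-.17,.05]],"side")[0].astype(int)
cv2.imwrite("pics/a8.png",cv2.resize(im[v-45:v+45,u-50:u+50],None,fx=5,fy=5,interpolation=2)[:,:,::-1])
E
```

```text
t 31.28 pos [ 0.6323 -0.215   0.0864] w 0.0571 F [ 0.1 -0.4 -0.1] q [-0.43  0.54  1.52 -0.    1.09 -0.25]
shift now mm [ 5.2  3.6 16.8] at target orient mm [ 5.2  3.6 16.9] turn deg [-0.05  0.37  0.29]
```

View pics/a8.png

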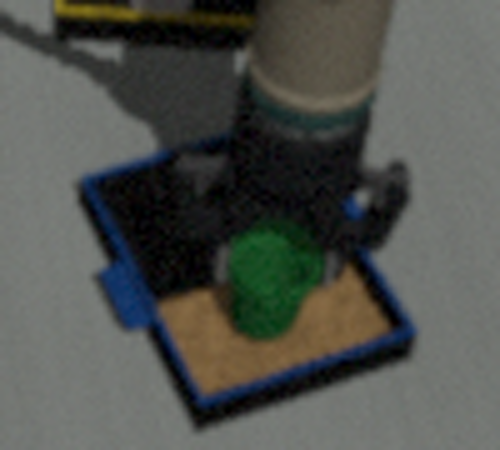

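{"name": "send_rows", "arguments": {
  "plan": [
    {"linear":[0.005,0.0036,0],"delta_rot":[0,0.4,0.2],"fingers":0.051},
    {"linear":[0,0,0],"delta_rot":[0,0,0],"fingers":0.051},
    {"linear":[0,0,0.004],"delta_rot":[0,0,0],"fingers":0.051},
    {"linear":[0,0,0.005],"delta_rot":[0,0,0],"fingers":0.051},
    {"linear":[0,0,0.003],"delta_rot":[0,0,0],"fingers":0.051},
    {"linear":[0,0,0],"delta_rot":[0,0,0],"fingers":0.051},
    {"linear":[0,0,0],"delta_rot":[0,0,0],"fingers":0.051}
  ]
}}

```text
clock: 31.92
position: [0.6381, -0.2212, 0.0738]
ee_rot: [0.0, 0.996, -0.095, 0.002]
contact_force: [-0.3, -0.3, 0.1]
width: 0.0573
```

```bash
python3 - <<'E'
from h import *
go(.6367,-.2195,.069,-.19)
E
```

```text
t 31.92 pos [ 0.6381 -0.2212  0.0738] w 0.0573 F [-0.3 -0.3  0.1] q [-0.44  0.56  1.52  0.    1.06 -0.25]
shift now mm [-1.7 -1.4  4.8] at target orient mm [-1.7 -1.4  4.8] turn deg [-0.01 -0.2   0.02]
```

{"name": "send_rows", "arguments": {
  "plan": [
    {"linear":[-0.0015,-0.0013,0.002],"delta_rot":[0,0,0],"fingers":0.051},
    {"linear":[0,0,0.0018],"delta_rot":[0,0,0],"fingers":0.051},
    {"linear":[0,0,0.0008],"delta_rot":[0,0,0],"fingers":0.051},
    {"linear":[0,0,0],"delta_rot":[0,0,0],"fingers":0.051},
    {"linear":[0,0,0],"delta_rot":[0,0,0],"fingers":0.051}
  ]
}}

```text
clock: 32.33
position: [0.6368, -0.2193, 0.0691]
ee_rot: [0.0, 0.996, -0.095, 0.002]
contact_force: [-0.8, 1.1, 0.3]
width: 0.0573
```

{"name": "send_rows", "arguments": {
  "plan": [
    {"linear":[0,0,0.001],"delta_rot":[0,0,0],"fingers":0.051},
    {"linear":[0,0,0],"delta_rot":[0,0,0],"fingers":0.051}
  ]
}}

```text
clock: 32.5
position: [0.637, -0.2193, 0.0693]
ee_rot: [0.0, 0.996, -0.094, 0.002]
contact_force: [-0.2, 0.4, -0.4]
width: 0.0568
```

{"name": "send_rows", "arguments": {
  "plan": [
    {"linear":[0,0,0.001],"delta_rot":[0,0,0],"fingers":0.051},
    {"linear":[0,0,0],"delta_rot":[0,0,0],"fingers":0.051}
  ]
}}

```text
clock: 32.67
position: [0.6374, -0.2195, 0.0691]
ee_rot: [0.001, 0.996, -0.094, 0.003]
contact_force: [0.3, -0.1, -0.8]
width: 0.0575
```

{"name": "send_rows", "arguments": {
  "plan": [
    {"linear":[0,0,0],"delta_rot":[0,0,0],"fingers":0.063},
    {"linear":[0,0,0],"delta_rot":[0,0,0],"fingers":0.074},
    {"linear":[0,0,0],"delta_rot":[0,0,0],"fingers":0.074},
    {"linear":[0,0,0],"delta_rot":[0,0,0],"fingers":0.074},
    {"linear":[0,0,-0.005],"delta_rot":[0,0,0],"fingers":0.074},
    {"linear":[0,0,-0.01],"delta_rot":[0,0,0],"fingers":0.074},
    {"linear":[0,0,-0.02],"delta_rot":[0,0,0],"fingers":0.074},
    {"linear":[0,0,-0.025],"delta_rot":[0,0,0],"fingers":0.074},
    {"linear":[0,0,-0.02],"delta_rot":[0,0,0],"fingers":0.074},
    {"linear":[0,0,-0.01],"delta_rot":[0,0,0],"fingers":0.074},
    {"linear":[0,0,0],"delta_rot":[0,0,0],"fingers":0.074}
  ]
}}

```text
clock: 33.58
position: [0.6362, -0.2191, 0.1638]
ee_rot: [-0.0, 0.996, -0.095, 0.001]
contact_force: [0.4, -0.3, -0.2]
width: 0.0739
```

```bash
python3 - <<'E'
from h import *
im={c:manip.get_image(c) for c in CI}
W=(np.array((5,60,60)),np.array((22,255,255)))
for c,b in(("top",[144,216,165,250]),("side",[208,130,236,150])):
    l,u,r,d=b; h=cv2.cvtColor(im[c],cv2.COLOR_RGB2HSV); k=cv2.inRange(h,*W)>0; o=np.zeros_like(k); o[u:d,l:r]=1; k&=o
    P=back(np.argwhere(k)[:,::-1],.013,c); m=P.mean(0); w,V=np.linalg.eigh(np.cov((P-m).T)); v=V[:,1]*np.sign(V[0,1]); s=(P-m)@v
    print(c,k.sum(),"handle mid",m.round(4),"yaw",np.arctan2(v[1],v[0]).round(3),(s.max()-s.min()).round(3))
a=-.36+np.pi/2; print(a); go(.378,.2975,.13,a)
i,u,v=im["top"],154,233
A=cv2.resize(i[v-25:v+25,u-25:u+25],(400,400),interpolation=2); i,u,v=im["side"],223,140
cv2.imwrite("pics/a9.png",np.hstack([A,cv2.resize(i[v-25:v+25,u-25:u+25],(400,400),interpolation=2)])[:,:,::-1])
E
```

```text
top 153 handle mid [0.3761 0.3003] yaw -0.331 0.068
side 13 handle mid [0.3942 0.3046] yaw -0.489 0.049
1.2107963267948967
t 33.68 pos [ 0.6352 -0.2187  0.1613] w 0.0741 F [ 0.5 -0.4 -0.3] q [-0.44  0.48  1.42  0.    1.24 -0.25]
shift now mm [-349.7 -458.5   32.1] at target orient mm [ 392.5 -422.5   31.3] turn deg [-8.000e-02 -2.000e-02 -8.022e+01]
```

View pics/a9.png

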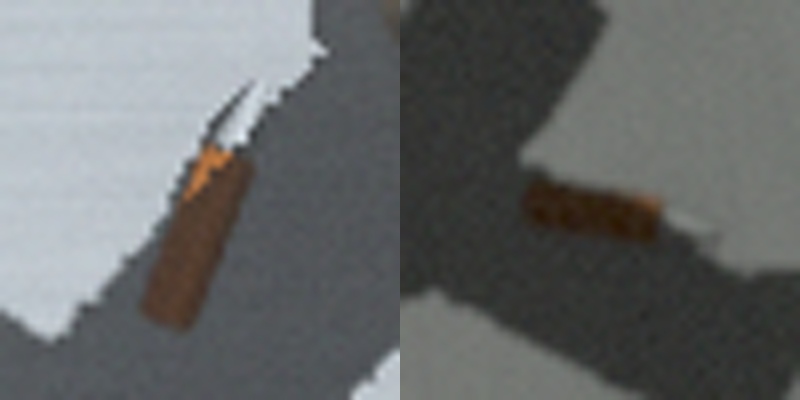

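{"name": "send_rows", "arguments": {
  "plan": [
    {"linear":[0,0,0],"delta_rot":[0,0,-7],"fingers":0.05},
    {"linear":[0,0,0],"delta_rot":[0,0,-7],"fingers":0.05},
    {"linear":[0,0,0],"delta_rot":[0,0,-7],"fingers":0.05},
    {"linear":[0,0,0],"delta_rot":[0,0,-7],"fingers":0.05},
    {"linear":[0,0,0],"delta_rot":[0,0,-7],"fingers":0.05},
    {"linear":[0,0,0],"delta_rot":[0,0,-7],"fingers":0.05},
    {"linear":[0,0,0],"delta_rot":[0,0,-7],"fingers":0.05},
    {"linear":[0,0,0],"delta_rot":[0,0,-7],"fingers":0.05},
    {"linear":[0,0,0],"delta_rot":[0,0,-7],"fingers":0.05},
    {"linear":[0,0,0],"delta_rot":[0,0,-7],"fingers":0.05},
    {"linear":[0,0,0],"delta_rot":[0,0,-7],"fingers":0.05},
    {"linear":[0,0,0],"delta_rot":[0,0,-2],"fingers":0.05}
  ]
}}

```text
clock: 34.68
position: [0.624, -0.2136, 0.1391]
ee_rot: [-0.017, 0.817, 0.576, -0.009]
contact_force: [-0.7, 0.8, -0.8]
width: 0.0504
```

```bash
python3 - <<'E'
from h import *
go(.379,.2975,.15,1.226)
E
```

```text
t 34.68 pos [ 0.624  -0.2136  0.1391] w 0.0504 F [-0.7  0.8 -0.8] q [-0.44  0.5   1.45  0.    1.23 -1.66]
shift now mm [ 398.9 -402.9    6.6] at target orient mm [ 398.3 -403.4  -10.9] turn deg [-2.22 -0.27  0.08]
```

{"name": "send_rows", "arguments": {
  "plan": [
    {"linear":[0.006,-0.006,-0.004],"delta_rot":[-2.2,-0.3,0],"fingers":0.05},
    {"linear":[0.012,-0.012,-0.003],"delta_rot":[0,0,0],"fingers":0.05},
    {"linear":[0.02,-0.02,-0.003],"delta_rot":[0,0,0],"fingers":0.05},
    {"linear":[0.026,-0.026,-0.002],"delta_rot":[0,0,0],"fingers":0.05},
    {"linear":[0.026,-0.026,-0.001],"delta_rot":[0,0,0],"fingers":0.05},
    {"linear":[0.026,-0.026,-0.001],"delta_rot":[0,0,0],"fingers":0.05},
    {"linear":[0.026,-0.026,-0.001],"delta_rot":[0,0,0],"fingers":0.05},
    {"linear":[0.026,-0.026,-0.001],"delta_rot":[0,0,0],"fingers":0.05},
    {"linear":[0.026,-0.026,0],"delta_rot":[0,0,0],"fingers":0.05},
    {"linear":[0.026,-0.026,0],"delta_rot":[0,0,0],"fingers":0.05},
    {"linear":[0.026,-0.026,0],"delta_rot":[0,0,0],"fingers":0.05},
    {"linear":[0.02,-0.02,0],"delta_rot":[0,0,0],"fingers":0.05}
  ]
}}

```text
clock: 35.68
position: [0.4441, 0.1414, 0.1438]
ee_rot: [-0.012, 0.821, 0.571, -0.011]
contact_force: [0.1, 0.6, 1.2]
width: 0.0503
```

```bash
python3 - <<'E'
from h import *
go(.379,.2975,.14,1.226)
E
```

```text
t 35.68 pos [0.4441 0.1414 0.1438] w 0.0503 F [0.1 0.6 1.2] q [ 0.15  0.22  1.88  0.01  1.06 -1.07]
shift now mm [ 123.8 -115.1    7. ] at target orient mm [ 124.9 -114.1    3.8] turn deg [-1.88  0.27 -0.58]
```

{"name": "send_rows", "arguments": {
  "plan": [
    {"linear":[0.022,-0.02,0],"delta_rot":[-1.8,0.3,-0.6],"fingers":0.05},
    {"linear":[0.022,-0.02,0],"delta_rot":[0,0,0],"fingers":0.05},
    {"linear":[0.02,-0.019,0],"delta_rot":[0,0,0],"fingers":0.05},
    {"linear":[0.016,-0.015,0],"delta_rot":[0,0,0],"fingers":0.05},
    {"linear":[0.01,-0.009,0],"delta_rot":[0,0,0],"fingers":0.05},
    {"linear":[0.005,-0.004,0],"delta_rot":[0,0,0],"fingers":0.05},
    {"linear":[0,0,0],"delta_rot":[0,0,0],"fingers":0.05},
    {"linear":[0,0,0],"delta_rot":[0,0,0],"fingers":0.05},
    {"linear":[0,0,0],"delta_rot":[0,0,0],"fingers":0.05}
  ]
}}

```text
clock: 36.43
position: [0.3751, 0.2697, 0.139]
ee_rot: [-0.004, 0.815, 0.579, -0.01]
contact_force: [-0.1, -0.4, -0.8]
width: 0.0501
```

```bash
python3 - <<'E'
from h import *
go(.379,.2975,.06,1.226)
E
```

```text
t 36.43 pos [0.3751 0.2697 0.139 ] w 0.0501 F [-0.1 -0.4 -0.8] q [ 0.47  0.22  1.91  0.01  1.04 -0.77]
shift now mm [28.4 -4.  78.8] at target orient mm [27.5 -5.8 79. ] turn deg [-1.05  0.62  0.59]
```

{"name": "send_rows", "arguments": {
  "plan": [
    {"linear":[0.014,-0.003,0],"delta_rot":[-1,0.6,0.6],"fingers":0.05},
    {"linear":[0.012,-0.002,0],"delta_rot":[0,0,0],"fingers":0.05},
    {"linear":[0,0,0.01],"delta_rot":[0,0,0],"fingers":0.05},
    {"linear":[0,0,0.014],"delta_rot":[0,0,0],"fingers":0.05},
    {"linear":[0,0,0.014],"delta_rot":[0,0,0],"fingers":0.05},
    {"linear":[0,0,0.008],"delta_rot":[0,0,0],"fingers":0.05},
    {"linear":[0,0,0],"delta_rot":[0,0,0],"fingers":0.05},
    {"linear":[0,0,0],"delta_rot":[0,0,0],"fingers":0.05}
  ]
}}

```text
clock: 37.1
position: [0.3848, 0.2934, 0.0915]
ee_rot: [0.001, 0.82, 0.572, -0.0]
contact_force: [0.4, 0.5, 0.5]
width: 0.0499
```

```bash
python3 - <<'E'
from h import *
go(.379,.2975,.03,1.226)
E
```

```text
t 37.1 pos [0.3848 0.2934 0.0915] w 0.0499 F [0.4 0.5 0.5] q [ 0.51  0.3   1.94 -0.    0.9  -0.71]
shift now mm [ 1.9 -7.  61.5] at target orient mm [ 1.9 -6.9 61.5] turn deg [ 0.08  0.06 -0.48]
```

{"name": "send_rows", "arguments": {
  "plan": [
    {"linear":[0.0019,-0.0069,0],"delta_rot":[0,0,-0.4],"fingers":0.05},
    {"linear":[0,0,0],"delta_rot":[0,0,0],"fingers":0.05},
    {"linear":[0,0,0.006],"delta_rot":[0,0,0],"fingers":0.05},
    {"linear":[0,0,0.011],"delta_rot":[0,0,0],"fingers":0.05},
    {"linear":[0,0,0.013],"delta_rot":[0,0,0],"fingers":0.05},
    {"linear":[0,0,0.011],"delta_rot":[0,0,0],"fingers":0.05},
    {"linear":[0,0,0.006],"delta_rot":[0,0,0],"fingers":0.05},
    {"linear":[0,0,0.002],"delta_rot":[0,0,0],"fingers":0.05},
    {"linear":[0,0,0],"delta_rot":[0,0,0],"fingers":0.05},
    {"linear":[0,0,0],"delta_rot":[0,0,0],"fingers":0.05}
  ]
}}

```text
clock: 37.93
position: [0.3817, 0.2999, 0.0439]
ee_rot: [0.001, 0.818, 0.575, 0.005]
contact_force: [-0.1, -0.0, -0.2]
width: 0.0499
```

```bash
python3 - <<'E'
from h import *
go(.379,.2975,.029,1.226)
im=manip.get_image("side");u,v=proj([[.38,.3,.02]],"side")[0].astype(int)
cv2.imwrite("pics/b1.png",cv2.resize(im[v-35:v+25,u-35:u+35],None,fx=7,fy=7,interpolation=2)[:,:,::-1])
E
```

```text
t 37.93 pos [0.3817 0.2999 0.0439] w 0.0499 F [-0.1 -0.  -0.2] q [ 0.52  0.36  2.   -0.    0.77 -0.7 ]
shift now mm [-3.3 -1.8 14.9] at target orient mm [-3.2 -1.7 14.9] turn deg [ 0.45 -0.36 -0.  ]
```

View pics/b1.png

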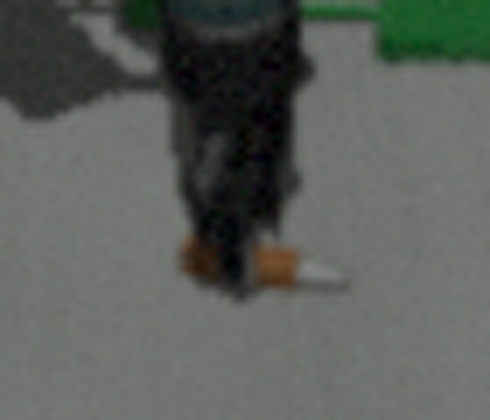

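{"name": "send_rows", "arguments": {
  "plan": [
    {"linear":[-0.0033,-0.0018,0.004],"delta_rot":[0.4,-0.4,0],"fingers":0.05},
    {"linear":[0,0,0.005],"delta_rot":[0,0,0],"fingers":0.05},
    {"linear":[0,0,0.004],"delta_rot":[0,0,0],"fingers":0.05},
    {"linear":[0,0,0.001],"delta_rot":[0,0,0],"fingers":0.05},
    {"linear":[0,0,0],"delta_rot":[0,0,0],"fingers":0.05}
  ]
}}

```text
clock: 38.4
position: [0.3799, 0.2978, 0.0302]
ee_rot: [0.001, 0.818, 0.575, 0.001]
contact_force: [0.3, 0.2, -0.2]
width: 0.0497
```

```bash
python3 - <<'E'
from h import *
go(.379,.2975,.029,1.226)
E
```

```text
t 38.4 pos [0.3799 0.2978 0.0302] w 0.0497 F [ 0.3  0.2 -0.2] q [ 0.52  0.38  2.01 -0.    0.74 -0.7 ]
shift now mm [-0.6 -0.7  1.2] at target orient mm [-0.6 -0.7  1.2] turn deg [ 0.16 -0.09 -0.  ]
```

{"name": "send_rows", "arguments": {
  "plan": [
    {"linear":[0,0,0.001],"delta_rot":[0,0,0],"fingers":0.035},
    {"linear":[0,0,0],"delta_rot":[0,0,0],"fingers":0.014},
    {"linear":[0,0,0],"delta_rot":[0,0,0],"fingers":0.014},
    {"linear":[0,0,0],"delta_rot":[0,0,0],"fingers":0.014},
    {"linear":[0,0,0],"delta_rot":[0,0,0],"fingers":0.014},
    {"linear":[0,0,0],"delta_rot":[0,0,0],"fingers":0.014},
    {"linear":[0,0,0],"delta_rot":[0,0,0],"fingers":0.014}
  ],
  "force": 30
}}

```text
clock: 38.98
position: [0.3801, 0.298, 0.0292]
ee_rot: [0.001, 0.818, 0.575, 0.002]
contact_force: [0.2, 1.1, -0.6]
width: 0.0196
```

{"name": "send_rows", "arguments": {
  "plan": [
    {"linear":[0,0,-0.003],"delta_rot":[0,0,0],"fingers":0.014},
    {"linear":[0,0,-0.008],"delta_rot":[0,0,0],"fingers":0.014},
    {"linear":[0,0,-0.014],"delta_rot":[0,0,0],"fingers":0.014},
    {"linear":[0,0,-0.02],"delta_rot":[0,0,0],"fingers":0.014},
    {"linear":[0,0,-0.022],"delta_rot":[0,0,0],"fingers":0.014},
    {"linear":[0,0,-0.02],"delta_rot":[0,0,0],"fingers":0.014},
    {"linear":[0,0,-0.012],"delta_rot":[0,0,0],"fingers":0.014},
    {"linear":[0,0,0],"delta_rot":[0,0,0],"fingers":0.014}
  ]
}}

```text
clock: 39.65
position: [0.3786, 0.2972, 0.135]
ee_rot: [0.001, 0.818, 0.575, 0.0]
contact_force: [0.1, -0.1, -0.2]
width: 0.0193
```

```bash
python3 - <<'E'
from h import *
th=.253; x,y=.6135+np.cos(th)*-.010,-.1295+np.sin(th)*-.010; print(x,y,th+np.pi/2)
go(x,y,.13,th+np.pi/2)
im=manip.get_image("side");u,v=proj([[.38,.3,.1]],"side")[0].astype(int)
cv2.imwrite("pics/b2.png",cv2.resize(im[v-35:v+25,u-35:u+35],None,fx=7,fy=7,interpolation=2)[:,:,::-1])
E
```

```text
0.6038183414915643 -0.1320030957884257 1.8237963267948967
t 39.65 pos [0.3786 0.2972 0.135 ] w 0.0193 F [ 0.1 -0.1 -0.2] q [ 0.52  0.24  1.89 -0.    1.01 -0.7 ]
shift now mm [-327.9  357.     5.6] at target orient mm [-471.9  110.6    5. ] turn deg [ 7.000e-02  3.000e-02 -3.425e+01]
```

View pics/b2.png

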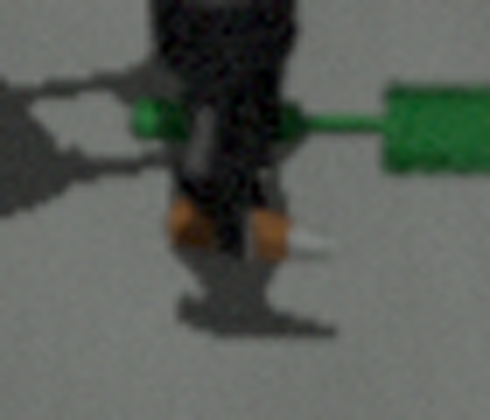

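{"name": "send_rows", "arguments": {
  "plan": [
    {"linear":[0,0,0],"delta_rot":[0,0,-4],"fingers":0.014},
    {"linear":[0,0,0],"delta_rot":[0,0,-6.5],"fingers":0.014},
    {"linear":[0,0,-0.001],"delta_rot":[0,0,-6.5],"fingers":0.014},
    {"linear":[0,0,-0.001],"delta_rot":[0,0,-6.5],"fingers":0.014},
    {"linear":[0,0,-0.001],"delta_rot":[0,0,-6],"fingers":0.014},
    {"linear":[0,0,-0.001],"delta_rot":[0,0,-3],"fingers":0.014},
    {"linear":[0,0,0],"delta_rot":[0,0,0],"fingers":0.014},
    {"linear":[0,0,0],"delta_rot":[0,0,0],"fingers":0.014}
  ]
}}

```text
clock: 40.37
position: [0.3736, 0.2943, 0.1327]
ee_rot: [-0.002, 0.614, 0.789, -0.006]
contact_force: [-0.4, 0.4, 0.2]
width: 0.0189
```

```bash
python3 - <<'E'
from h import *
go(.6038,-.132,.13,1.824)
E
```

```text
t 40.37 pos [0.3736 0.2943 0.1327] w 0.0189 F [-0.4  0.4  0.2] q [ 0.52  0.24  1.89 -0.    1.02 -1.3 ]
shift now mm [-469.9  118.     3.4] at target orient mm [-470.4  116.     2.7] turn deg [-0.64  0.24 -0.24]
```

{"name": "send_rows", "arguments": {
  "plan": [
    {"linear":[-0.008,0.002,-0.002],"delta_rot":[-0.6,0.2,-0.2],"fingers":0.014},
    {"linear":[-0.016,0.004,-0.001],"delta_rot":[0,0,0],"fingers":0.014},
    {"linear":[-0.024,0.006,-0.001],"delta_rot":[0,0,0],"fingers":0.014},
    {"linear":[-0.032,0.008,-0.001],"delta_rot":[0,0,0],"fingers":0.014},
    {"linear":[-0.034,0.0085,-0.001],"delta_rot":[0,0,0],"fingers":0.014},
    {"linear":[-0.034,0.0085,-0.001],"delta_rot":[0,0,0],"fingers":0.014},
    {"linear":[-0.034,0.0085,-0.001],"delta_rot":[0,0,0],"fingers":0.014},
    {"linear":[-0.034,0.0085,-0.001],"delta_rot":[0,0,0],"fingers":0.014},
    {"linear":[-0.034,0.0085,-0.001],"delta_rot":[0,0,0],"fingers":0.014},
    {"linear":[-0.034,0.0085,0],"delta_rot":[0,0,0],"fingers":0.014},
    {"linear":[-0.032,0.008,0],"delta_rot":[0,0,0],"fingers":0.014},
    {"linear":[-0.024,0.006,0],"delta_rot":[0,0,0],"fingers":0.014}
  ]
}}

```text
clock: 41.37
position: [0.5424, -0.0306, 0.1405]
ee_rot: [0.0, 0.613, 0.79, -0.001]
contact_force: [0.3, 0.2, -0.9]
width: 0.019
```

```bash
python3 - <<'E'
from h import *
go(.6038,-.132,.13,1.824)
E
```

```text
t 41.37 pos [ 0.5424 -0.0306  0.1405] w 0.019 F [ 0.3  0.2 -0.9] q [-0.18  0.32  1.75 -0.    1.07 -2.  ]
shift now mm [-113.4   34.4   10.7] at target orient mm [-113.5   34.1   10.5] turn deg [-0.08  0.12 -0.15]
```

{"name": "send_rows", "arguments": {
  "plan": [
    {"linear":[-0.022,0.006,0],"delta_rot":[0,0,0],"fingers":0.014},
    {"linear":[-0.022,0.007,0],"delta_rot":[0,0,0],"fingers":0.014},
    {"linear":[-0.02,0.006,0],"delta_rot":[0,0,0],"fingers":0.014},
    {"linear":[-0.014,0.005,0],"delta_rot":[0,0,0],"fingers":0.014},
    {"linear":[-0.008,0.003,0],"delta_rot":[0,0,0],"fingers":0.014},
    {"linear":[-0.003,0.001,0],"delta_rot":[0,0,0],"fingers":0.014},
    {"linear":[0,0,0],"delta_rot":[0,0,0],"fingers":0.014},
    {"linear":[0,0,0],"delta_rot":[0,0,0],"fingers":0.014},
    {"linear":[0,0,0],"delta_rot":[0,0,0],"fingers":0.014}
  ]
}}

```text
clock: 42.12
position: [0.5921, -0.1229, 0.1384]
ee_rot: [-0.0, 0.618, 0.786, -0.002]
contact_force: [0.1, 0.3, -0.4]
width: 0.0197
```

```bash
python3 - <<'E'
from h import *
go(.6038,-.132,.065,1.824)
E
```

```text
t 42.12 pos [ 0.5921 -0.1229  0.1384] w 0.0197 F [ 0.1  0.3 -0.4] q [-0.32  0.41  1.61 -0.    1.12 -2.12]
shift now mm [-11.4   9.5  73.4] at target orient mm [-11.8   9.   73.4] turn deg [-0.21  0.16 -0.91]
```

{"name": "send_rows", "arguments": {
  "plan": [
    {"linear":[-0.0115,0.0093,0],"delta_rot":[-0.2,0.2,-0.8],"fingers":0.014},
    {"linear":[0,0,0],"delta_rot":[0,0,0],"fingers":0.014},
    {"linear":[0,0,0.008],"delta_rot":[0,0,0],"fingers":0.014},
    {"linear":[0,0,0.014],"delta_rot":[0,0,0],"fingers":0.014},
    {"linear":[0,0,0.016],"delta_rot":[0,0,0],"fingers":0.014},
    {"linear":[0,0,0.014],"delta_rot":[0,0,0],"fingers":0.014},
    {"linear":[0,0,0.006],"delta_rot":[0,0,0],"fingers":0.014},
    {"linear":[0,0,0],"delta_rot":[0,0,0],"fingers":0.014},
    {"linear":[0,0,0],"delta_rot":[0,0,0],"fingers":0.014}
  ]
}}

```text
clock: 42.87
position: [0.5976, -0.1219, 0.0776]
ee_rot: [-0.004, 0.61, 0.792, 0.0]
contact_force: [-0.5, -0.2, -0.8]
width: 0.0194
```

```bash
python3 - <<'E'
from h import *
go(.6038,-.132,.0335,1.824)
im=manip.get_image("side");u,v=proj([[.63,-.17,.05]],"side")[0].astype(int)
cv2.imwrite("pics/b3.png",cv2.resize(im[v-45:v+45,u-50:u+50],None,fx=6,fy=6,interpolation=2)[:,:,::-1])
E
```

```text
t 42.87 pos [ 0.5976 -0.1219  0.0776] w 0.0194 F [-0.5 -0.2 -0.8] q [-0.32  0.47  1.67  0.    1.   -2.15]
shift now mm [-11.6   3.6  44. ] at target orient mm [-11.3   3.5  44.1] turn deg [-0.27 -0.36  0.25]
```

View pics/b3.png

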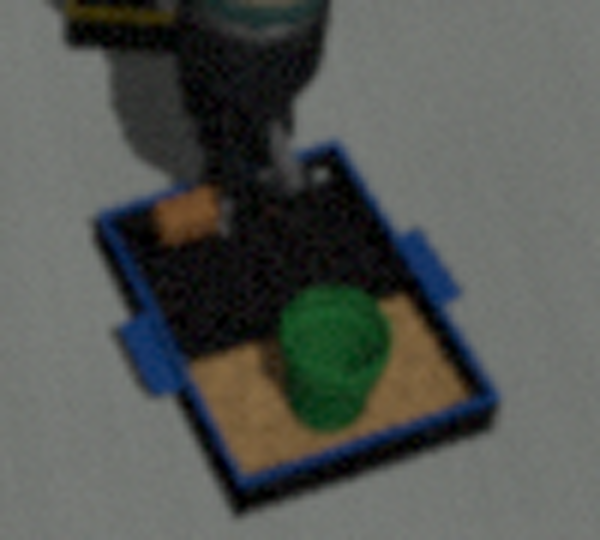

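{"name": "send_rows", "arguments": {
  "plan": [
    {"linear":[-0.0115,0.0035,0],"delta_rot":[-0.2,-0.3,0.2],"fingers":0.014},
    {"linear":[0,0,0],"delta_rot":[0,0,0],"fingers":0.014},
    {"linear":[0,0,0],"delta_rot":[0,0,0],"fingers":0.014},
    {"linear":[0,0,0.006],"delta_rot":[0,0,0],"fingers":0.014},
    {"linear":[0,0,0.008],"delta_rot":[0,0,0],"fingers":0.014},
    {"linear":[0,0,0.004],"delta_rot":[0,0,0],"fingers":0.014},
    {"linear":[0,0,0],"delta_rot":[0,0,0],"fingers":0.014},
    {"linear":[0,0,0],"delta_rot":[0,0,0],"fingers":0.014}
  ]
}}

```text
clock: 43.58
position: [0.6067, -0.1342, 0.061]
ee_rot: [0.003, 0.612, 0.791, 0.001]
contact_force: [-0.5, -0.3, -0.3]
width: 0.0192
```

```bash
python3 - <<'E'
from h import *
go(.6038,-.132,.0335,1.824)
E
```

```text
t 43.58 pos [ 0.6067 -0.1342  0.061 ] w 0.0192 F [-0.5 -0.3 -0.3] q [-0.33  0.5   1.67 -0.    0.96 -2.15]
shift now mm [ 2.9 -2.4 27.5] at target orient mm [ 2.8 -2.2 27.5] turn deg [ 0.26  0.17 -0.01]
```

{"name": "send_rows", "arguments": {
  "plan": [
    {"linear":[0.0028,-0.0023,0],"delta_rot":[0.2,0.2,0],"fingers":0.014},
    {"linear":[0,0,0.005],"delta_rot":[0,0,0],"fingers":0.014},
    {"linear":[0,0,0.007],"delta_rot":[0,0,0],"fingers":0.014},
    {"linear":[0,0,0.006],"delta_rot":[0,0,0],"fingers":0.014},
    {"linear":[0,0,0.003],"delta_rot":[0,0,0],"fingers":0.014},
    {"linear":[0,0,0],"delta_rot":[0,0,0],"fingers":0.014},
    {"linear":[0,0,0],"delta_rot":[0,0,0],"fingers":0.014}
  ]
}}

```text
clock: 44.17
position: [0.6028, -0.1313, 0.037]
ee_rot: [-0.001, 0.612, 0.791, 0.0]
contact_force: [-0.1, 0.2, 0.0]
width: 0.0193
```

```bash
python3 - <<'E'
from h import *
go(.6038,-.132,.0335,1.824)
E
```

```text
t 44.17 pos [ 0.6028 -0.1313  0.037 ] w 0.0193 F [-0.1  0.2  0. ] q [-0.33  0.53  1.7   0.    0.92 -2.15]
shift now mm [-0.9  0.8  3.5] at target orient mm [-0.9  0.8  3.5] turn deg [-0.04 -0.11  0.01]
```

{"name": "send_rows", "arguments": {
  "plan": [
    {"linear":[0,0,0.0018],"delta_rot":[0,0,0],"fingers":0.014},
    {"linear":[0,0,0.0015],"delta_rot":[0,0,0],"fingers":0.014},
    {"linear":[0,0,0],"delta_rot":[0,0,0],"fingers":0.014},
    {"linear":[0,0,0],"delta_rot":[0,0,0],"fingers":0.014}
  ]
}}

```text
clock: 44.5
position: [0.6032, -0.1315, 0.0335]
ee_rot: [-0.001, 0.612, 0.791, 0.0]
contact_force: [0.2, 0.6, -0.5]
width: 0.0191
```

{"name": "send_rows", "arguments": {
  "plan": [
    {"linear":[0,0,0.001],"delta_rot":[0,0,0],"fingers":0.014},
    {"linear":[0,0,0],"delta_rot":[0,0,0],"fingers":0.014}
  ]
}}

```text
clock: 44.67
position: [0.6035, -0.1316, 0.0335]
ee_rot: [-0.0, 0.612, 0.791, 0.001]
contact_force: [-0.1, -0.4, 0.3]
width: 0.0192
```

{"name": "send_rows", "arguments": {
  "plan": [
    {"linear":[0,0,0.001],"delta_rot":[0,0,0],"fingers":0.014},
    {"linear":[0,0,0],"delta_rot":[0,0,0],"fingers":0.014}
  ]
}}

```text
clock: 44.83
position: [0.6039, -0.1317, 0.0333]
ee_rot: [0.0, 0.612, 0.791, 0.001]
contact_force: [-0.4, -0.2, -0.8]
width: 0.0192
```

{"name": "send_rows", "arguments": {
  "plan": [
    {"linear":[0,0,0],"delta_rot":[0,0,0],"fingers":0.026},
    {"linear":[0,0,0],"delta_rot":[0,0,0],"fingers":0.036},
    {"linear":[0,0,0],"delta_rot":[0,0,0],"fingers":0.036},
    {"linear":[0,0,-0.004],"delta_rot":[0,0,0],"fingers":0.036},
    {"linear":[0,0,-0.01],"delta_rot":[0,0,0],"fingers":0.036},
    {"linear":[0,0,-0.02],"delta_rot":[0,0,0],"fingers":0.036},
    {"linear":[0,0,-0.028],"delta_rot":[0,0,0],"fingers":0.036},
    {"linear":[0,0,-0.028],"delta_rot":[0,0,0],"fingers":0.036},
    {"linear":[0,0,-0.028],"delta_rot":[0,0,0],"fingers":0.036},
    {"linear":[0,0,-0.02],"delta_rot":[0,0,0],"fingers":0.036},
    {"linear":[0,0,-0.01],"delta_rot":[0,0,0],"fingers":0.036},
    {"linear":[0,0,0],"delta_rot":[0,0,0],"fingers":0.036}
  ]
}}

```text
clock: 45.83
position: [0.6032, -0.1317, 0.1921]
ee_rot: [0.0, 0.612, 0.791, 0.001]
contact_force: [0.3, 0.3, -0.1]
width: 0.036
```

{"name": "send_rows", "arguments": {
  "plan": [
    {"linear":[0,-0.01,0],"delta_rot":[0,0,0],"fingers":0.036},
    {"linear":[0,-0.02,0],"delta_rot":[0,0,0],"fingers":0.036},
    {"linear":[0,-0.03,0],"delta_rot":[0,0,0],"fingers":0.036},
    {"linear":[0,-0.03,0],"delta_rot":[0,0,0],"fingers":0.036},
    {"linear":[0,-0.03,0],"delta_rot":[0,0,0],"fingers":0.036},
    {"linear":[0,-0.03,0],"delta_rot":[0,0,0],"fingers":0.036},
    {"linear":[0,-0.03,0],"delta_rot":[0,0,0],"fingers":0.036},
    {"linear":[0,-0.02,0],"delta_rot":[0,0,0],"fingers":0.036},
    {"linear":[0,-0.01,0],"delta_rot":[0,0,0],"fingers":0.036},
    {"linear":[0,0,0],"delta_rot":[0,0,0],"fingers":0.036},
    {"linear":[0,0,0],"delta_rot":[0,0,0],"fingers":0.036}
  ]
}}

```text
clock: 46.75
position: [0.3803, -0.1815, 0.1837]
ee_rot: [-0.008, 0.611, 0.791, -0.001]
contact_force: [-0.5, -0.3, 0.7]
width: 0.036
```

```bash
python3 - <<'E'
from h import *
go(.4,-.13,.15,1.824)
im={c:manip.get_image(c) for c in CI}
A=cv2.resize(im["top"][115:200,165:350],None,fx=4.2,fy=3.4,interpolation=2)[:,:777]
B=cv2.resize(im["side"][135:270,235:355],None,fx=2.2,fy=2.2,interpolation=2)
cv2.imwrite("pics/c1.png",A[:,:,::-1]); cv2.imwrite("pics/c2.png",cv2.resize(im["side"][135:270,255:355],None,fx=4.4,fy=4.4,interpolation=2)[:,:,::-1])
for t,z,b in(("clay_pot",.009,([170,125,245,190],[265,130,315,190])),("green_pot",.005,([270,120,345,190],[270,195,345,265])),("seed_tin",.004,([170,125,245,190],[265,130,315,190]))):
    for cs in(["top"],["side"]):
        try: 
            x,r,n=fit(t,{c:cmask(im[c],t,b[c!="top"],0) for c in cs},z); print(t,cs,x.round(4),n)
        except Exception as e: print(t,cs,e)
for t in("trowel","tined_rake","spray_bottle"):
    for c in CI: print(t,c,[np.round(d["extent"]).tolist() for d in manip.find_in(t,c)][:1])
E
```

```text
t 46.75 pos [ 0.3803 -0.1815  0.1837] w 0.036 F [-0.5 -0.3  0.7] q [-0.61  0.11  1.92 -0.    1.13 -2.44]
shift now mm [44.5 32.4 33.9] at target orient mm [44.9 31.9 33.7] turn deg [-0.6  -0.65  0.12]
clay_pot ['top'] [0.6245 0.1721] {'top': (857, 332)}
clay_pot ['side'] [0.6312 0.1744] {'side': (281, 261)}
green_pot ['top'] [ 0.6404 -0.2214] {'top': (241, 324)}
green_pot ['side'] [ 0.6365 -0.2156] {'side': (354, 371)}
seed_tin ['top'] [0.618 0.085] {'top': (210, 212)}
seed_tin ['side'] [0.6161 0.0889] {'side': (134, 136)}
trowel top [[69.0, 164.0, 105.0, 260.0]]
trowel side [[248.0, 99.0, 272.0, 110.0]]
tined_rake top [[378.0, 141.0, 403.0, 208.0]]
tined_rake side [[260.0, 294.0, 367.0, 324.0]]
spray_bottle top [[405.0, 219.0, 458.0, 251.0]]
spray_bottle side [[204.0, 299.0, 245.0, 352.0]]
```

View pics/c1.png

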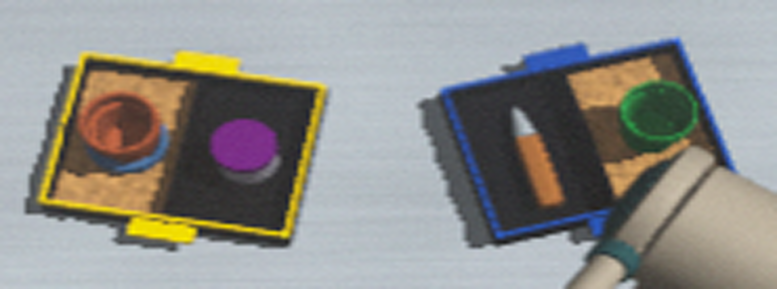

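View pics/c2.png

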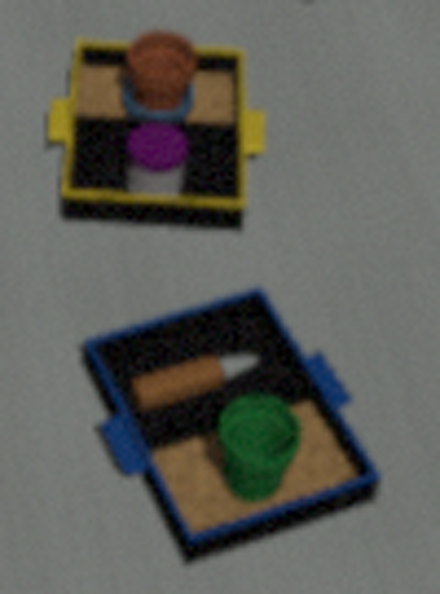

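```bash
python3 -c "
from rig import manip
print(manip.sign_off())"
```

```text
the job is handed in; nothing more can be done
None
```

Both planting kits are made up and the job is handed in at about 47 s of the 109 s allowed. I worked in the order asked, and the gripper let go of each thing after setting it down.

- **Yellow-rimmed tier:** the blue saucer lies flat in the cork-lined bay with the terracotta pot upright in it. The seed tin, the aluminium one with the purple lid, stands lid up in the bare bay.
- **Blue-rimmed tier:** the green pot stands upright in the cork-lined bay, and the dibber lies flat in the bare bay.

**Last checks:** the final top and side pictures show all five items in place and the gripper clear of them.
- Measured from each camera, the green pot and the tin were within about 4 mm of where I set them.
- The side camera put the terracotta pot within about 4 mm. The top camera's figure for it was unusable because its colour mask also picked up the cork.
- The contact force hardly changed for the saucer, tin, green pot and dibber. For the tin, green pot and dibber I judged the set-down by the descent stopping near the expected height; the saucer I let go at its expected height after one small further push.
- The trowel, rake and spray bottle were found within a few pixels of their starting positions. The one exception is the trowel in the side view, where only its blade end was reported, probably because the arm hid the rest; the top view showed it unmoved.

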